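Run the soap dispenser empty onto the counter shelf

TASK

Run the laundromat's soap dispenser empty so that it can be refilled: swing the locking bar clear of the outlet, then swing the lever to its stop and let it spring back for one carton after another, until none is left in the column. Line all the cartons up on the counter shelf, with any that lie loose on the table, lying flat in one neat row that starts against the end panel: long sides next to one another with hardly a gap, short ends flush with the shelf's front edge. Finish with the locking bar swung back across the outlet, and leave everything else on the counter as it is.

Things in the scene. Friction and masses are not known exactly. Their poses are not given: they have to be found in the camera images.
- dispenser: counter-top soap dispenser, fixed: steel base plate 12 mm thick (x -150 to 150, y -90 to 75 mm), clear column 56 x 69 mm, 235 mm high with its locked cap, cartons stacked flat inside, their 44 mm side along x, the lowest on the plate; grey housing 58 mm high behind (x 27 to 139 mm). Origin: under the column's centre, at table height; cartons come out to -x; z up.
- outlet (a point): middle of the spot on the base plate (12 mm above the table) where a carton lies, flat, after a full lever stroke: 98 mm to -x of the column's centre, 72 mm from the column's face; within 10 mm, give or take. Axes as the dispenser's. Take the carton away before the next stroke. The next one drops to the plate only when the lever has sprung fully home.
- lever_pivot (a point): vertical axis of the lever, at 60 mm height, at (30, 60) mm in the dispenser's x, y.
- lever_post (a point): top centre of the upright black grip post at the lever's end: 20 mm diameter, 50 to 96 mm above the table (this point 96 mm), 120 mm from the lever's axis; the lever's arm, 10 mm thick, is at 56 mm height. Free space for 60 mm behind and before the post.
- lever (a joint): lever angle (rad) about its vertical axis: 0 at rest, 1.05 at its stop, growing anticlockwise seen from above (the post moves towards the dispenser's -x). It drives the ejector that slides the lowest carton out. A spring returns it to 0: about 2 N at the post to start, 5 N at the stop. With the locking bar across the outlet it cannot reach its stop.
- bar_pivot (a point): vertical axis of the locking bar, at 46 mm height, at (-55, -70) mm in the dispenser's x, y.
- bar_post (a point): top centre of the upright black grip post at the free end of the locking bar: 18 mm diameter, up to 76 mm above the table (this point), 165 mm from the bar's axis. The bar is a steel strip 8 mm thick, 20 to 36 mm above the table.
- bar (a joint): locking bar angle (rad) about its vertical axis: 0 straight across the outlet (free end to the dispenser's +y), 1.6 at its stop, swung clear, pointing along the dispenser's -x; grows anticlockwise seen from above. Stays where it is left; about 0.5 N at the post moves it.
- shelf: low aluminium counter shelf, fixed: 120 mm deep (x), 270 mm long (y), deck 22 mm above the table; front edge at its -x side. A rail 3 mm thick and 30 mm high stands along its back edge, and an end panel 30 mm high along its -y end. Origin: centre of the underside.
- shelf_corner (a point): point on the shelf's deck (22 mm above the table) where the front edge meets the inner face of the end panel. Axes as the shelf's: x from the front edge to the back rail (117 mm away), y from the end panel along the shelf (267 mm long), z up.
- carton1: single-wash soap carton, white with a blue band, 44 (x) by 60 (y) by 30 mm (z), about 60 g, origin at its centre. At the start in the dispenser's stack of three or four (the top one may be absent).
- carton2: single-wash soap carton, white with a blue band, 44 (x) by 60 (y) by 30 mm (z), about 60 g, origin at its centre. At the start in the dispenser's stack of three or four (the top one may be absent).
- carton3: single-wash soap carton, white with a blue band, 44 (x) by 60 (y) by 30 mm (z), about 60 g, origin at its centre. At the start in the dispenser's stack of three or four (the top one may be absent).
- carton4: single-wash soap carton, white with a blue band, 44 (x) by 60 (y) by 30 mm (z), about 60 g, origin at its centre. At the start in the dispenser's stack of three or four (the top one may be absent).
- carton5: one more such soap carton (44 x 60 x 30 mm, origin at its centre), lying flat on the table behind the shelf at the start; may be absent.
- carton6: one more such soap carton (44 x 60 x 30 mm, origin at its centre), lying flat on the table before the dispenser, on the robot's side at the start; may be absent.
- tape_roll: bystander: a roll of clear tape, 76 mm across and 24 mm high; origin at the centre of its underside. Not to be disturbed.
- coin_dish: bystander: a low steel dish, 84 mm across and 24 mm high; origin at the centre of its underside. Not to be disturbed.
- rinse_bottle: bystander: a white bottle, 62 mm across and 190 mm high; origin at the centre of its underside. Not to be disturbed.
- mug: bystander: a white mug, 80 mm across and 90 mm high, handle to one side; origin at the centre of its underside. Not to be disturbed.
- stain_jar: bystander: a white screw-top jar, 66 mm across and 80 mm high; origin at the centre of its underside. Not to be disturbed.
- softener_can: bystander: a plain aluminium can, 66 mm across and 100 mm high; origin at the centre of its underside. Not to be disturbed.
Mind the look-alikes: they are no part of the job. What is shaped like the carton6 but purple or yellow is not meant.

How it is judged:
By the outcome, as a careful person would: the job done as asked, in the order asked, and still so for the second after the job is handed in, with the robot touching nothing.
Of carton4, carton5, carton6 only 1 to 2 are there at a start; the rules pass over those that are not, and their reading is None.
At some moment in a run one of carton5, carton6 may be knocked a few centimetres aside while the robot is not near it.
Once in a run the grip may slacken for a moment while it holds something.
It also fails if it takes over 210 s, if anything falls off the work surface, if the arm or the gripper's body presses on something with over 40 N, if the wrist force passes 120 N, or if a joint passes its speed limit or range.

ROBOT

A 7-joint arm with a two-finger parallel gripper is mounted at the origin on the work surface. World frame = base frame: x ahead of the robot, y to its left, z up, the work surface at z = 0. Lengths are in m, angles in rad, forces in N, time in s.
With the tool pointing down it reaches from about 0.425 to 0.925 m from the base axis. Payload 6.8 kg.
Tool frame: the origin (TCP) lies midway between the tips of the shut fingers; the grasp point (between the pads) lies 19 mm behind it (bot.pinch_z is the distance from the TCP to the grasp point, in m); z points along the fingers, y is the line along which they close (so a half turn about z gives the same grasp; the last joint's range is limited). The gripper opens to 85 mm and grips with 20 to 120 N. Pads are 22 mm wide; open, the fingers measure 114 mm over their backs; the gripper's body (76 mm by 85 mm) begins 54 mm behind the grasp point. The pads swing forward as they close: fully open they stand 13 mm farther back than shut.
Start: joints at [1.044, 0.477, 0.022, 1.555, -0.011, 1.109, -0.083], TCP at [0.275, -0.617, 0.231] pointing down, gripper open.
Joint ranges: [-2.96, 2.96], [-0.34, 2.1], [-1.41, 1.46], [0.24, 2.44], [-1.37, 4.51], [0.17, 1.92], [-2.96, 2.96]. Speed limits (rad/s): [2.39, 2.39, 3.14, 3.14, 3.14, 3.14, 3.14].

INTERFACE

Orientations are given as a unit quaternion [w, x, y, z].
In Python, from station import bot, imaging gives the robot as it stands. The module is installed in compiled form; this text tells all that it offers.
- The arm moves only by the tool carry_out, never from a script. Its argument "targets" is a list of rows, each a list of 5 numbers: the shift along the tool's x, y, z in cm, then the turn about the tool's z in degrees, then the opening, from -1 (shut) to 1 (fully open). In form: [[x, y, z, yaw, gripper], ...]. A call has 1 to 12 rows; each row shifts and turns the commanded pose from where the row before left it, along the tool's axes as they then stand; what a row does not reach is not made up. A row lasts 1/10 s, in which the tool goes at most 50 mm and 8.59 degrees, less where a joint would pass 70% of its speed; a pose out of reach is approached as far as the arm can. A call is refused whole if a number of a shift passes 5 or a number of a turn 8.59, either way. A call with a gripper value outside its range is refused whole. The fingers move at their own pace and stop on an object; "force" is the grip in N (left out, the last holds). Time passes only in rows, so rows that do not move let the fingers close. It gives the time, the measured TCP pose, the force, the opening and the grip force at its end, in the units of the state.
- bot.get_obs(): the state, without advancing time (a new reading comes with each control period).
- imaging.read_camera(name): name is "side" or "top"; returns the picture (384x512x3 uint8, red, green, blue); there is no depth.
- imaging.calibration(name): a dict with "fx", "fy", "cx", "cy" (pixels), "k1" (the pictures are not rectified: a ray, as slopes to the right and down, at radius r is drawn at 1 + k1 r^2 times it, then the intrinsics apply), "extrinsics" (4x4, takes a point from world to camera coordinates). Camera axes: x right, y up, looking along -z (the intrinsics and any distortion apply to the point x, -y, -z); pixel columns grow to the right and rows downward; lengths in m; the calibration is good to about 2 mm. A picture is of the moment at which its call begins. calibration takes no time and is no camera call.
- bot.hand_in(): hands the job in; it is judged then, once.
The state is a dict: "t": time; "q": joint angles; "joint_vel": joint speeds; "joint_torque": joint torques, N m; "eef_pos": TCP position; "tool_rot": TCP orientation; "contact_force": force on the tool from outside, world axes, zero at the start; "torque": the same for the moment, N m; "gripper_width": opening from 0.0 (shut) to 1.0 (fully open); "grasp_force": force on a finger pad.
Only numpy, scipy, OpenCV 4.12 (cv2) and the standard library are available. Lean on these libraries where they do the work, as an engineer would, in place of code of your own. Each camera call takes 0.05 s, during which the arm holds its last target. There are 200 camera calls.

## Working session

There is one attempt and no reset: what is moved stays moved. The work goes in short steps, Python scripts to look and compute and a tool call to move; the robot and the scene stay as the last step left them, time stands still between calls to the robot, and variables do not carry over. Pictures are saved under pics/ and viewed, at most 14 in all, crops included, and the job is handed in when it is done.

Besides the shell and the picture viewer there is one more tool, called after ">>>" as name([rows], argument=value, ...), one row to a line, values as JSON. carry_out: Moves the arm, as the interface text tells. Its arguments: {"type":"object","properties":{"targets":{"type":"array"},"force":{"type":"number"}},"required":["targets"]}

```bash
mkdir -p pics
cat > h.py <<'E'
import numpy as np, cv2, time
from station import bot, imaging
from scipy.spatial.transform import Rotation as R
def snap(n,f=None):
    im=imaging.read_camera(n)
    if f: cv2.imwrite('pics/'+f,im[:,:,::-1])
    return im
def ray(n,u,v):
    c=imaging.calibration(n);E=np.array(c['extrinsics'])
    K=np.array([[c['fx'],0,c['cx']],[0,c['fy'],c['cy']],[0,0,1.]])
    p=cv2.undistortPoints(np.array([[[u,v]]],float),K,np.array([c['k1'],0,0,0,0.]))[0,0]
    d=E[:3,:3].T@np.array([p[0],-p[1],-1]); o=-E[:3,:3].T@E[:3,3]
    return o,d/np.linalg.norm(d)
def onz(n,u,v,z):
    o,d=ray(n,u,v); return o+d*(z-o[2])/d[2]
def proj(n,P):
    c=imaging.calibration(n);E=np.array(c['extrinsics']);P=np.atleast_2d(P)
    q=P@E[:3,:3].T+E[:3,3]; s=np.c_[q[:,0],-q[:,1]]/(-q[:,2:3]); s=s*(1+c['k1']*(s**2).sum(1,keepdims=True))
    return s*[c['fx'],c['fy']]+[c['cx'],c['cy']]
def st():
    o=bot.get_obs();r=R.from_quat(np.roll(o['tool_rot'],-1)).as_matrix()
    print('t',round(o['t'],2),'p',np.round(o['eef_pos'],4),'F',np.round(o['contact_force'],1),'w',round(float(o['gripper_width']),3),'g',o['grasp_force'],'\nR',np.round(r,3).tolist())
    return np.array(o['eef_pos']),r
E
python3 - <<'E'
from h import *
st(); print(bot.pinch_z, bot.get_obs())
for n in('top','side'):
    im=snap(n); cv2.imwrite(f'pics/{n}0.png',cv2.resize(im[:,:,::-1],(800,600),interpolation=cv2.INTER_CUBIC)); np.save(n+'0.npy',im)
    c=imaging.calibration(n);print(n,c, ray(n,256,192))
E
```

```text
t 0.0 p [ 0.2742 -0.6162  0.2303] F [-0.2  0.9  0.4] w 0.999 g 0.0 
R [[0.914, 0.407, -0.001], [0.407, -0.914, 0.002], [-0.0, -0.002, -1.0]]
0.0187 {'t': 0.0, 'q': array([ 1.04391391,  0.47780741,  0.02235901,  1.5564366 , -0.01145039,
        1.10930329, -0.08306927]), 'joint_vel': array([-0.00043649,  0.0008205 , -0.00041302, -0.00051546, -0.00012074,
        0.0003186 ,  0.00110892]), 'joint_torque': array([-6.31548355e-04, -5.96464777e+01,  1.60806678e+00, -2.81203222e+01,
        1.25109981e-02,  9.23611165e-03, -1.15028107e-05]), 'eef_pos': array([ 0.27421259, -0.61615215,  0.23032748]), 'tool_rot': array([-8.68888586e-04,  9.78151260e-01,  2.07892470e-01, -2.81260255e-04]), 'contact_force': array([-0.16163026,  0.87318465,  0.44834988]), 'torque': array([ 0.03990459,  0.02887518, -0.00471782]), 'grasp_force': 0.0, 'gripper_width': 0.9992317280710268}
top {'fx': 450.2801403434579, 'fy': 450.2801403434579, 'cx': 260.18451585971104, 'cy': 190.68409767681348, 'k1': -0.1641330592345608, 'extrinsics': array([[-1.50954376e-02, -9.99884875e-01, -1.53795001e-03,
         2.04400296e-02],
       [ 9.96957112e-01, -1.51688448e-02,  7.64619099e-02,
        -5.38351002e-01],
       [-7.64764362e-02, -3.79044208e-04,  9.97071317e-01,
        -1.56950952e+00],
       [ 0.00000000e+00,  0.00000000e+00,  0.00000000e+00,
         1.00000000e+00]])} (array([0.41699092, 0.0116766 , 1.6061077 ]), array([ 0.07369966,  0.00971513, -0.99723316]))
side {'fx': 418.2990010320076, 'fy': 418.2990010320076, 'cx': 260.71169374537976, 'cy': 195.35834565718696, 'k1': -0.10551682856445938, 'extrinsics': array([[ 0.99136247, -0.13111877, -0.00288487, -0.54635493],
       [ 0.09662278,  0.71531796,  0.69208689, -0.12876121],
       [-0.08868199, -0.68638771,  0.72180843, -1.36568115],
       [ 0.        ,  0.        ,  0.        ,  1.        ]])} (array([ 0.43296572, -0.91691894,  1.07329795]), array([ 0.07828339,  0.69354141, -0.71615084]))
```

View pics/top0.png

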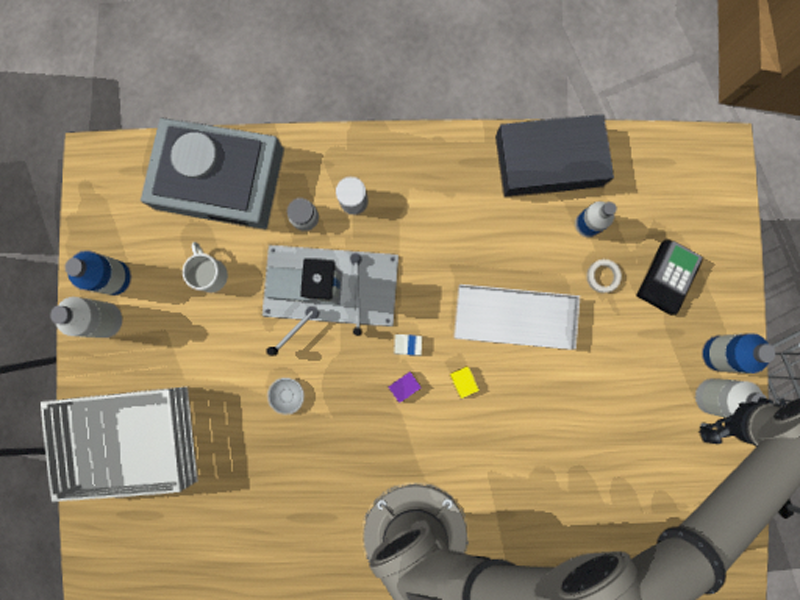

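View pics/side0.png

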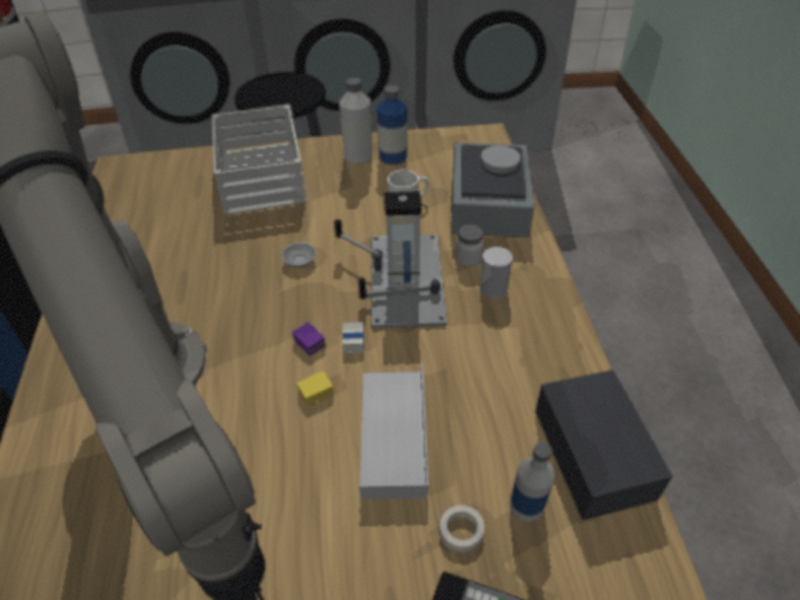

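The top view shows the dispenser at (330,285), with the bar across at (357,258)-(358,331) and the lever post at (271,351). The shelf spans (457,285)-(578,348), with its end panel on the right. The loose objects are white/blue (408,344), purple (404,387) and yellow (465,382). Only the white one with the blue band fits carton6. Nothing lies behind the shelf, so carton5 is absent. The next crop should confirm this.

Run:
```python
from h import *
im=np.load('top0.npy')[150:260,165:385]
cv2.imwrite('pics/c1.png',cv2.resize(im[:,:,::-1],None,fx=3.6,fy=3.6,interpolation=cv2.INTER_CUBIC))
im=np.load('side0.npy')[115:325,180:330]
cv2.imwrite('pics/c2.png',cv2.resize(im[:,:,::-1],None,fx=2.85,fy=2.85,interpolation=cv2.INTER_CUBIC))
```

```text
(no output)
```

View pics/c1.png

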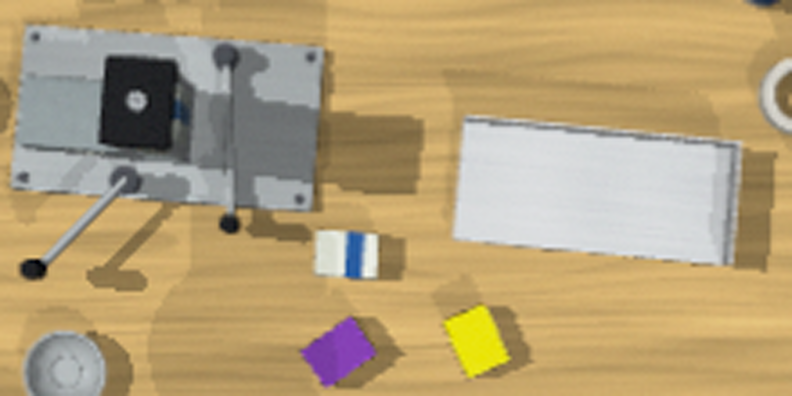

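View pics/c2.png

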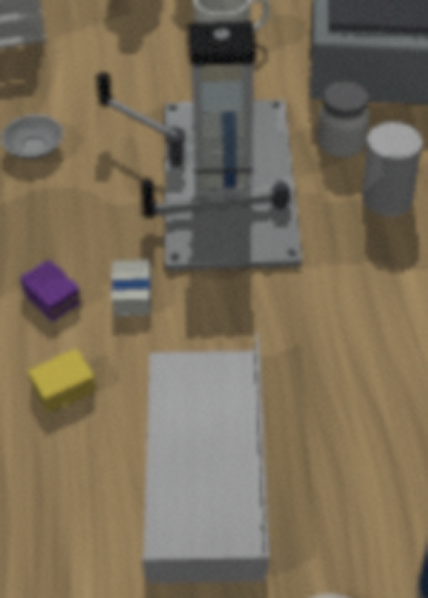

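Crop check: carton6 is the white/blue-band box at c1 (346,254), and purple (338,351) and yellow (477,341) are look-alikes. Next I'll fit poses from these corners.

```bash
cat > m.py <<'E'
from h import *
def U(x,y): return 165+(x+.5)/3.6-.5,150+(y+.5)/3.6-.5
def V(x,y): return 180+(x+.5)/2.85-.5,115+(y+.5)/2.85-.5
def fit(loc,w):
    loc=np.array(loc,float);w=np.array(w)[:,:2];a=loc-loc.mean(0);b=w-w.mean(0)
    th=np.arctan2((a[:,0]*b[:,1]-a[:,1]*b[:,0]).sum(),(a*b).sum())
    Rm=np.array([[np.cos(th),-np.sin(th)],[np.sin(th),np.cos(th)]]);t=w.mean(0)-Rm@loc.mean(0)
    return th,t,loc@Rm.T+t-w
E
python3 - <<'E'
from m import *
np.set_printoptions(precision=4,suppress=True)
# plate: dispenser frame corners; image up=+X world = -y disp ; left=+Y = +x disp
L=[(.15,-.09),(-.15,-.09),(-.15,.075),(.15,.075)]
P=[onz('top',*U(*p),.012) for p in[(25,25),(325,46),(313,211),(10,188)]]
print('disp top',*fit(L,P))
L2=[(.15,.075),(-.15,.075),(-.15,-.09)]
print('side', [onz('side',*V(*p),.012) for p in[(164,102),(165,268),(300,264)]])
th,t,_=fit(L,P)
Rm=np.array([[np.cos(th),-np.sin(th)],[np.sin(th),np.cos(th)]])
print('pivots pred',Rm@[.03,.06]+t,Rm@[-.055,-.07]+t)
for n,p,z in[('lever post',(33,269),.096),('bar post',(230,223),.076),('barpiv',(226,57),.05)]:
    w=onz('top',*U(*p),z);print(n,w,(w[:2]-t)@Rm)
for n,p,z in[('lever post',(102,77),.096),('bar post',(147,183),.076)]:
    w=onz('side',*V(*p),z);print('side',n,w,(w[:2]-t)@Rm)
# shelf
for n,p,z in[('front-left deck',(453,240),.022),('back-left rail',(465,116),.052),('front right panel top',(733,266),.052),('back right top',(741,142),.052)]:
    print(n,onz('top',*U(*p),z))
for n,p,z in[('fl deck',(149,352),.022),('fr panel',(145,561),.052),('bright',(267,557),.052),('front-right bottom',(147,580),0.)]:
    print('s',n,onz('side',*V(*p),z))
# carton 6 by blue/white mask
C=[onz('top',*U(*p),.03) for p in[(317,231),(379,232),(377,279),(315,277)]];print('c6',np.array(C),np.mean(C,0))
E
```

```text
disp top 1.4821632442939119 [0.5649 0.1873] [[ 0.0006 -0.0005]
 [ 0.0005  0.0004]
 [-0.0004  0.0009]
 [-0.0008 -0.0007]]
side [array([0.504 , 0.3467, 0.012 ]), array([0.4768, 0.0403, 0.012 ]), array([0.6381, 0.025 , 0.012 ])]
pivots pred [0.5078 0.2225] [0.6298 0.1263]
lever post [0.4235 0.3049 0.096 ] [0.1046 0.1513]
bar post [0.4647 0.121  0.076 ] [-0.075   0.0939]
barpiv [0.6262 0.1252 0.05  ] [-0.0565 -0.0666]
side lever post [0.423 0.308 0.096] [0.1076 0.152 ]
side bar post [0.4655 0.1227 0.076 ] [-0.0731  0.0933]
front-left deck [ 0.4465 -0.0929  0.022 ]
back-left rail [ 0.5651 -0.1048  0.052 ]
front right panel top [ 0.4159 -0.3618  0.052 ]
back right top [ 0.5359 -0.3734  0.052 ]
s fl deck [ 0.4469 -0.0918  0.022 ]
s fr panel [ 0.4212 -0.3641  0.052 ]
s bright [ 0.536  -0.3751  0.052 ]
s front-right bottom [ 0.4208 -0.3569  0.    ]
c6 [[ 0.4572  0.0397  0.03  ]
 [ 0.4553 -0.0205  0.03  ]
 [ 0.4097 -0.0178  0.03  ]
 [ 0.4126  0.0423  0.03  ]] [0.4337 0.0109 0.03  ]
```

```bash
cat >> m.py <<'E'
DT,DO=1.4822,np.array([.5649,.1873])
def rot(a): return np.array([[np.cos(a),-np.sin(a)],[np.sin(a),np.cos(a)]])
def toD(w): return (np.asarray(w)[...,:2]-DO)@rot(DT)
def fromD(d): return np.asarray(d)@rot(DT).T+DO
def where():
    p,r=st(); y=np.degrees(np.arctan2(r[1,1],r[0,1]))
    print('D mm',np.round(toD(p)*1e3,1),'z',round(p[2]*1e3,1),'tooly angle',round(y,2)); return p,r
def go(w,yaw,z):
    "shift in tool axes (cm), as the tool now stands, to world xy, z (m); yaw deg turn about tool z to bring tool y to angle yaw"
    p,r=where(); d=(r.T@(np.r_[w,z]-p))*100; y=np.degrees(np.arctan2(r[1,1],r[0,1]))
    print('go',np.round(d,2),'turn',round(-((yaw-y+180)%360-180),2))
E
python3 - <<'E'
from m import *
np.set_printoptions(precision=4,suppress=True)
T=[onz('top',*U(*p),z) for p,z in[((453,240),.022),((465,116),.052),((733,266),.052),((741,142),.052)]]
S=[onz('side',*V(*p),z) for p,z in[((149,352),.022),((145,561),.052),((267,557),.052)]]
L=[(0,.267),(.12,.267),(0,-.003),(.12,-.003)]
th,t,e=fit(L,T);print('shelf',np.degrees(th),t,e*1e3)
print(fit(L[:1]+L[2:],S)[:2])
for i in range(5): 
    w=rot(th)@[.03,.0225+.0445*i]+t; print(i,w,toD(w)*1e3)
print('c6 D',toD([.4337,.0109])*1e3); where()
E
```

```text
shelf -6.22841230125156 [ 0.4169 -0.3579] [[-0.6283  0.3727]
 [ 0.0492 -0.6776]
 [ 0.6436  0.8536]
 [-0.0645 -0.5486]]
(np.float64(-0.10378648056330175), array([ 0.4193, -0.3594]))
0 [ 0.4492 -0.3388] [-534.2865   68.7234]
1 [ 0.454  -0.2946] [-489.7955   67.8286]
2 [ 0.4588 -0.2503] [-445.3045   66.9338]
3 [ 0.4637 -0.2061] [-400.8135   66.0389]
4 [ 0.4685 -0.1619] [-356.3225   65.1441]
c6 D [-187.3168  115.0775]
t 0.1 p [ 0.2743 -0.6162  0.2304] F [-0.3  0.7 -0.4] w 1.004 g 0.0 
R [[0.914, 0.407, -0.001], [0.407, -0.914, 0.001], [-0.0, -0.002, -1.0]]
D mm [-826.1  218.4] z 230.4 tooly angle -66.0
```

>>> carry_out([
  [0,0,0,-8.5,1],
  [0,0,0,-8.5,1],
  [0,0,0,-8.5,1],
  [0,0,0,-8.5,1],
  [0,0,0,-8.5,1],
  [0,0,0,-8.5,1],
  [0,0,0,-8.5,1],
  [0,2,0,-1.4,1],
  [0,4,0,0,1],
  [3,4,0,0,1],
  [4,4,0,0,1],
  [4,0,0,0,1],
], force=20)

```text
t: 1.3
eef_pos: [0.4265, -0.5205, 0.2304]
tool_rot: [0.001, 0.737, 0.676, 0.002]
contact_force: [1.6, 0.6, 0.4]
gripper_width: 1.003
grasp_force: 0.0
```

>>> carry_out([
  [4,0,0,0,1],
  [4,0,0,0,1],
  [4.5,0,0,0,1],
  [4.5,0,0,0,1],
  [4.5,0,0,0,1],
  [4.5,0,0,0,1],
  [4.5,0,0,0,1],
  [4.5,0,0,0,1],
  [4.5,0,0,0,1],
  [4.5,0,0,0,1],
  [4.5,0,0,0,1],
  [4,0,0,0,1],
])

```text
t: 2.5
eef_pos: [0.4658, 0.0023, 0.2316]
tool_rot: [-0.0, 0.738, 0.675, 0.001]
contact_force: [0.6, -0.1, 0.2]
gripper_width: 0.998
grasp_force: 0.0
```

```bash
python3 -c "
from m import *
go(fromD([-.0745,.094]),-5.1,.1)"
```

```text
t 2.5 p [0.4658 0.0023 0.2316] F [ 0.6 -0.1  0.2] w 0.998 g 0.0 
R [[0.09, 0.996, 0.001], [0.996, -0.09, 0.001], [0.001, 0.001, -1.0]]
D mm [-193.1   82.3] z 231.6 tooly angle -5.16
go [11.84 -1.19 13.17] turn -0.06
```

>>> carry_out([
  [4,-1.2,2,0,1],
  [4,0,3,0,1],
  [3.6,0,3,0,1],
  [0,0,3,0,1],
  [0,0,2,0,1],
  [0,0,0,0,1],
])

```text
t: 3.1
eef_pos: [0.4619, 0.1162, 0.0989]
tool_rot: [-0.002, 0.738, 0.675, -0.002]
contact_force: [-0.8, -0.2, -0.9]
gripper_width: 1.0
grasp_force: 0.0
```

```bash
python3 -c "
from m import *
go(fromD([-.0745,.094]),-5.1,.044)"
```

```text
t 3.1 p [0.4619 0.1162 0.0989] F [-0.8 -0.2 -0.9] w 1.0 g 0.0 
R [[0.089, 0.996, -0.005], [0.996, -0.089, -0.0], [-0.001, -0.005, -1.0]]
D mm [-79.9  96.3] z 98.9 tooly angle -5.12
go [0.54 0.26 5.48] turn -0.02
```

>>> carry_out([
  [0.4,0.2,2,0,1],
  [0,0,2,0,1],
  [0,0,1.4,0,1],
  [0,0,0,0,-1],
  [0,0,0,0,-1],
  [0,0,0,0,-1],
  [0,0,0,0,-1],
  [0,0,0,0,-1],
  [0,0,0,0,-1],
  [0,0,0,0,-1],
  [0,0,0,0,-1],
], force=20)

```text
t: 4.2
eef_pos: [0.4651, 0.1189, 0.0479]
tool_rot: [-0.0, 0.738, 0.675, -0.001]
contact_force: [-5.4, -0.5, 8.0]
gripper_width: 0.201
grasp_force: 22.4
```

```bash
python3 -c "
from m import *
where()
# arc rows from start angle to stop
pv=np.array([-.055,-.07]); a0=np.arctan2(.164,-.0195); a1=np.pi/2+1.6
a=np.linspace(a0,a1,15); p=pv+.165*np.c_[np.cos(a),np.sin(a)]; print(np.round(np.diff(p,axis=0)*[100,-100],2).tolist(),p[-1])"
```

```text
t 4.2 p [0.4651 0.1189 0.0479] F [-5.4 -0.5  8. ] w 0.201 g 22.41876393556595 
R [[0.089, 0.996, -0.001], [0.996, -0.089, -0.001], [-0.001, -0.001, -1.0]]
D mm [-76.9  93.4] z 47.9 tooly angle -5.11
[[-1.72, 0.3], [-1.68, 0.48], [-1.62, 0.65], [-1.54, 0.82], [-1.45, 0.98], [-1.33, 1.12], [-1.21, 1.26], [-1.07, 1.38], [-0.92, 1.49], [-0.75, 1.57], [-0.58, 1.64], [-0.41, 1.7], [-0.23, 1.73], [-0.04, 1.74]] [-0.21992964 -0.07481792]
```

>>> carry_out([
  [-1.7,0.3,-0.4,0,-1],
  [-1.7,0.5,0,0,-1],
  [-1.6,0.65,0,0,-1],
  [-1.55,0.8,0,0,-1],
  [-1.45,1.0,0,0,-1],
  [-1.3,1.1,0,0,-1],
  [-1.2,1.25,0,0,-1],
  [-1.1,1.4,0,0,-1],
  [-0.9,1.5,0,0,-1],
  [-0.75,1.55,0,0,-1],
  [-0.6,1.65,0,0,-1],
])

```text
t: 5.3
eef_pos: [0.5671, -0.0345, 0.0503]
tool_rot: [-0.0, 0.739, 0.674, -0.005]
contact_force: [-5.0, -7.8, -0.3]
gripper_width: 0.196
grasp_force: 22.8
```

>>> carry_out([
  [-0.4,1.7,0,0,-1],
  [-0.25,1.7,0,0,-1],
  [-0.05,1.7,0,0,-1],
  [0,0.2,0,0,-1],
  [0,0,0,0,-1],
])

```text
t: 5.8
eef_pos: [0.6195, -0.044, 0.0504]
tool_rot: [-0.001, 0.739, 0.674, -0.004]
contact_force: [-6.8, -5.5, 0.7]
gripper_width: 0.199
grasp_force: 23.1
```

```bash
python3 -c "
from m import *
where()"
```

```text
t 5.8 p [ 0.6195 -0.044   0.0504] F [-6.8 -5.5  0.7] w 0.199 g 23.07649791240692 
R [[0.091, 0.996, -0.007], [0.996, -0.091, -0.004], [-0.004, -0.006, -1.0]]
D mm [-225.5  -74.9] z 50.4 tooly angle -5.23
```

>>> carry_out([
  [0,0,0,0,0],
  [0,0,0,0,1],
  [0,0,0,0,1],
  [0,0,-3,0,1],
  [0,0,-4,0,-1],
  [0,-3,-2,0,-1],
  [0,-4.5,0,0,-1],
  [0,-4.5,0,0,-1],
  [0,-4.5,0,0,-1],
  [3,-4.5,0,0,-1],
  [4.5,-1,0,0,-1],
  [4.5,0,0,0,-1],
])

```text
t: 7.0
eef_pos: [0.4155, 0.0959, 0.1418]
tool_rot: [0.001, 0.738, 0.674, -0.0]
contact_force: [2.6, -0.2, -0.7]
gripper_width: -0.002
grasp_force: 0.0
```

>>> carry_out([
  [4.5,0,0,0,-1],
  [4.5,0,0,0,-1],
  [4.5,0,0,0,-1],
  [4.5,0,0,0,-1],
  [4,0,0,0,-1],
  [2.5,0,0,0,-1],
  [0,0,0,0,-1],
])

```text
t: 7.7
eef_pos: [0.4381, 0.3449, 0.1421]
tool_rot: [-0.001, 0.736, 0.677, 0.002]
contact_force: [0.0, 0.3, -0.4]
gripper_width: 0.003
grasp_force: 0.0
```

```bash
python3 -c "
from m import *
im=snap('top'); cv2.imwrite('pics/c3.png',cv2.resize(im[140:250,165:385,::-1],None,fx=3.6,fy=3.6,interpolation=cv2.INTER_CUBIC))
go(fromD([.14,.148]),-5.1,.067)"
```

```text
t 7.75 p [0.4383 0.342  0.1416] F [-0.5  0.  -0.3] w 0.0 g 0.0 
R [[0.086, 0.996, 0.0], [0.996, -0.086, 0.002], [0.002, -0.0, -1.0]]
D mm [142.9 139.8] z 141.6 tooly angle -4.91
go [-0.3  -0.82  7.46] turn 0.19
```

View pics/c3.png

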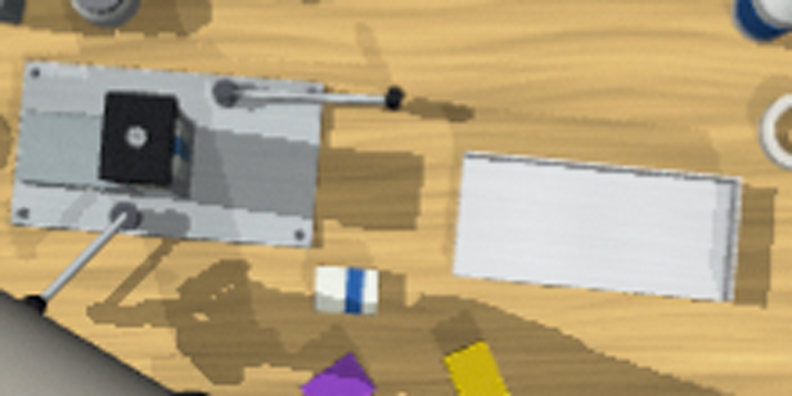

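```bash
python3 -c "
from m import *
a=np.radians(np.linspace(50.7,50.7+60.2,12)); p=np.array([.051,.06])+.12*np.c_[np.cos(a),np.sin(a)]; print((p*1e3).round(1).tolist()); print(np.round(np.diff(p,axis=0)*[100,-100],2).tolist())"
```

```text
[[127.0, 152.9], [117.8, 159.7], [108.0, 165.6], [97.7, 170.6], [86.9, 174.5], [75.8, 177.4], [64.5, 179.2], [53.1, 180.0], [41.6, 179.6], [30.3, 178.2], [19.1, 175.7], [8.2, 172.1]]
[[-0.92, -0.68], [-0.98, -0.59], [-1.03, -0.5], [-1.08, -0.39], [-1.11, -0.29], [-1.13, -0.18], [-1.14, -0.07], [-1.15, 0.03], [-1.14, 0.14], [-1.12, 0.25], [-1.09, 0.36]]
```

>>> carry_out([
  [-0.2,-0.8,3,0,-1],
  [0,0,3,0,-1],
  [0,0,1.4,0,-1],
  [0,0,0,0,-1],
])

```text
t: 8.15
eef_pos: [0.4302, 0.3362, 0.0658]
tool_rot: [0.0, 0.738, 0.675, -0.002]
contact_force: [-0.4, -0.2, 0.4]
gripper_width: -0.002
grasp_force: 0.0
```

```bash
python3 -c "
from m import *
go(fromD([.127,.151]),-5.1,.067)"
```

```text
t 8.15 p [0.4302 0.3362 0.0658] F [-0.4 -0.2  0.4] w -0.002 g 0.0 
R [[0.09, 0.996, -0.003], [0.996, -0.09, -0.003], [-0.003, -0.002, -1.0]]
D mm [136.4 147.3] z 65.8 tooly angle -5.16
go [-0.94 -0.37 -0.12] turn -0.06
```

>>> carry_out([
  [-0.9,-0.5,0,0,-1],
  [-0.9,-0.7,0,0,-1],
  [-1,-0.6,0,0,-1],
  [-1,-0.5,0,0,-1],
  [-1.1,-0.4,0,0,-1],
  [-1.1,-0.3,0,0,-1],
  [-1.1,-0.2,0,0,-1],
  [-1.1,0,0,0,-1],
  [-1.1,0,0,0,-1],
  [-1.1,0.2,0,0,-1],
  [-1.1,0.2,0,0,-1],
  [-1.1,0.4,0,0,-1],
])

```text
t: 9.35
eef_pos: [0.3947, 0.2159, 0.0684]
tool_rot: [-0.0, 0.737, 0.676, 0.001]
contact_force: [-2.5, 5.7, 1.1]
gripper_width: -0.001
grasp_force: 2.6
```

>>> carry_out([
  [-0.3,0,0,0,-1],
  [0,0,0,0,-1],
])

```text
t: 9.55
eef_pos: [0.3956, 0.2125, 0.0683]
tool_rot: [0.0, 0.738, 0.675, 0.001]
contact_force: [-1.7, 4.1, 2.3]
gripper_width: 0.001
grasp_force: 2.2
```

```bash
python3 -c "
from m import *
where()
im=snap('side'); np.save('s1.npy',im);cv2.imwrite('pics/c4.png',cv2.resize(im[115:260,180:330,::-1],None,fx=4,fy=4,interpolation=cv2.INTER_CUBIC))"
```

```text
t 9.55 p [0.3956 0.2125 0.0683] F [-1.7  4.1  2.3] w 0.001 g 2.2469884698512033 
R [[0.089, 0.996, 0.002], [0.996, -0.089, 0.002], [0.002, 0.002, -1.0]]
D mm [ 10.1 170.9] z 68.3 tooly angle -5.12
```

View pics/c4.png

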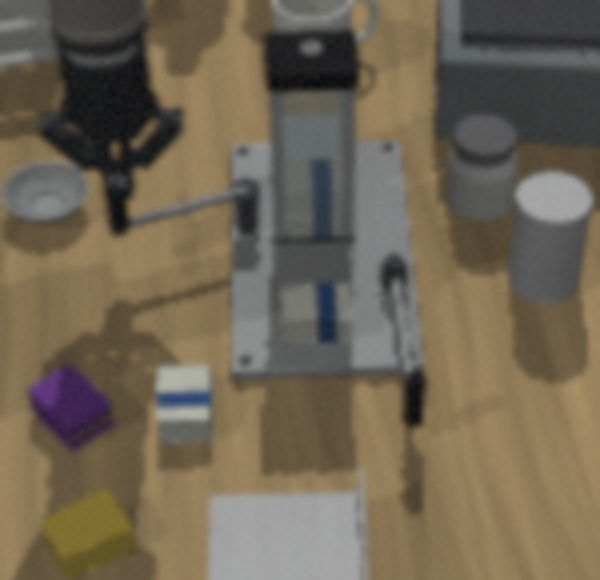

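The side view shows the bar clear and a carton out on the plate at (310,310). I'll press a little further to be sure the lever is on its stop.

>>> carry_out([
  [-0.4,0.1,0,0,-1],
  [-0.3,0.1,0,0,-1],
  [0,0,0,0,-1],
])

```text
t: 9.9
eef_pos: [0.396, 0.2109, 0.0684]
tool_rot: [-0.003, 0.737, 0.676, 0.004]
contact_force: [-5.8, 17.0, -0.5]
gripper_width: -0.001
grasp_force: 8.3
```

```bash
python3 -c "
from m import *
where()
im=snap('top'); np.save('t1.npy',im)"
```

```text
t 9.9 p [0.396  0.2109 0.0684] F [-5.8 17.  -0.5] w -0.001 g 8.289548736065626 
R [[0.085, 0.996, 0.002], [0.996, -0.085, 0.009], [0.009, 0.001, -1.0]]
D mm [  8.6 170.3] z 68.4 tooly angle -4.87
```

>>> carry_out([
  [0.7,-0.2,0,0,-1],
  [1.2,-0.5,0,0,-1],
  [1.2,-0.2,0,0,-1],
  [1.2,-0.1,0,0,-1],
  [1.2,0.1,0,0,-1],
  [1.2,0.2,0,0,-1],
  [1.2,0.3,0,0,-1],
  [1.1,0.4,0,0,-1],
  [1.1,0.5,0,0,-1],
  [1.1,0.6,0,0,-1],
  [1.1,0.7,0,0,-1],
  [1.4,0.6,0,0,-1],
])

```text
t: 11.15
eef_pos: [0.4336, 0.3388, 0.0669]
tool_rot: [0.0, 0.738, 0.675, -0.001]
contact_force: [-0.2, -0.1, 0.2]
gripper_width: 0.0
grasp_force: 0.0
```

>>> carry_out([
  [0,0,0,0,-1],
  [0,0,-3,0,-1],
  [0,0,-4,0,-1],
  [-3,0,-3,0,-1],
  [-4,0,0,0,-1],
  [-4,0,0,0,-1],
  [-4,0,0,0,-1],
  [-4,0,0,0,1],
  [-4,0,0,0,1],
])

```text
t: 12.05
eef_pos: [0.4112, 0.1076, 0.167]
tool_rot: [0.0, 0.738, 0.675, -0.001]
contact_force: [0.3, -0.7, 0.2]
gripper_width: 0.333
grasp_force: 0.0
```

```bash
cat >> m.py <<'E'
def blob(n,ctr,z,rad=26,off=165,im=None):
    "carton top rectangle near world xy ctr (m): bright white or blue pixels -> minAreaRect corners on plane z"
    im=snap(n) if im is None else im
    b=cv2.resize(im,None,fx=6,fy=6,interpolation=cv2.INTER_CUBIC).astype(int)
    u,v=proj(n,[*ctr,z])[0]; r,g,bl=b[...,0],b[...,1],b[...,2]
    m=((r>off)&(bl>off-5))|((bl>r+35))
    k=np.zeros(m.shape,bool);u6,v6=int(u*6+2.5),int(v*6+2.5);k[v6-rad*6:v6+rad*6,u6-rad*6:u6+rad*6]=1
    m=cv2.morphologyEx((m&k).astype(np.uint8),cv2.MORPH_CLOSE,np.ones((9,9)))
    cs,_=cv2.findContours(m,0,2); c=max(cs,key=cv2.contourArea)
    q=cv2.boxPoints(cv2.minAreaRect(c)); W=np.array([onz(n,(x-2.5)/6,(y-2.5)/6,z)[:2] for x,y in q])
    e=np.diff(np.r_[W,W[:1]],axis=0);L=np.hypot(*e.T);i=L.argmax()
    print('ctr',W.mean(0).round(4),'sides',L.round(4),'long angle',np.degrees(np.arctan2(e[i,1],e[i,0])).round(1)); return W
E
python3 -c "
from m import *
im=np.load('t1.npy')
u=proj('top',[*fromD([-.098,0]),.042])[0].astype(int);print(u,im[u[1]-12:u[1]+13:4,u[0]-12:u[0]+13:4].tolist())
W=blob('top',fromD([-.098,0]),.042,rad=16,off=100,im=im);print(toD(W.mean(0))*1e3)
where()"
```

```text
[237 185] [[[170, 175, 176], [171, 176, 179], [172, 176, 178], [169, 175, 176], [171, 177, 178], [189, 195, 196], [190, 197, 198]], [[109, 112, 114], [115, 119, 120], [167, 170, 163], [162, 166, 161], [168, 173, 172], [179, 184, 187], [189, 194, 195]], [[112, 116, 117], [114, 120, 118], [74, 96, 129], [85, 101, 128], [101, 119, 140], [115, 125, 128], [131, 136, 138]], [[114, 119, 118], [113, 117, 117], [57, 86, 127], [28, 67, 116], [32, 68, 118], [100, 109, 121], [134, 139, 139]], [[114, 117, 119], [118, 120, 121], [156, 159, 149], [174, 178, 165], [174, 178, 166], [121, 126, 126], [134, 139, 140]], [[93, 96, 96], [103, 106, 106], [156, 160, 150], [170, 176, 164], [171, 175, 165], [134, 140, 139], [137, 140, 142]], [[162, 169, 168], [114, 118, 119], [121, 126, 128], [133, 136, 138], [136, 141, 142], [138, 142, 143], [136, 141, 142]]]
ctr [0.557  0.0906] sides [0.1115 0.1115 0.1109 0.1116] long angle -0.5
[-97.01010376  -0.7295278 ]
t 12.05 p [0.4112 0.1076 0.167 ] F [ 0.3 -0.7  0.2] w 0.333 g 0.0 
R [[0.09, 0.996, -0.001], [0.996, -0.09, -0.001], [-0.001, -0.001, -1.0]]
D mm [-93. 146.] z 167.0 tooly angle -5.14
```

```bash
sed -i 's/^    m=((r>off).*/    m=((r>off)\&(r-bl>2)\&(r-bl<30))|(bl>r+20)/' m.py
cat > oc.py <<'E'
from m import *
import sys
im=snap('top') if len(sys.argv)<2 else np.load(sys.argv[1])
W=blob('top',fromD([-.098,0]),.042,rad=17,off=120,im=im);print('carton D',toD(W.mean(0))*1e3)
E
python3 oc.py t1.npy
```

```text
ctr [0.5538 0.0897] sides [0.0626 0.0488 0.0625 0.0486] long angle -6.6
carton D [-98.16632526   2.38061273]
```

>>> carry_out([
  [-0.5,4,0,0,1],
  [0,4,0,0,1],
  [0,4,2,0,1],
  [0,2.4,3,0,1],
  [0,0,3,0,1],
  [0,0,3,0,1],
  [0,0,0,0,1],
])

```text
t: 12.75
eef_pos: [0.5517, 0.0906, 0.0534]
tool_rot: [-0.002, 0.738, 0.675, -0.004]
contact_force: [-0.2, 0.2, 0.1]
gripper_width: 0.999
grasp_force: 0.0
```

```bash
python3 -c "
from m import *
go(fromD([-.098,.001]),-5.1,.013)"
```

```text
t 12.75 p [0.5517 0.0906 0.0534] F [-0.2  0.2  0.1] w 0.999 g 0.0 
R [[0.089, 0.996, -0.009], [0.996, -0.089, -0.002], [-0.003, -0.009, -1.0]]
D mm [-97.5   4.6] z 53.4 tooly angle -5.12
go [-0.04  0.4   4.03] turn -0.02
```

>>> carry_out([
  [0,0.3,2,0,1],
  [0,0,1.8,0,1],
  [0,0,0,0,0.4],
  [0,0,0,0,-1],
  [0,0,0,0,-1],
  [0,0,0,0,-1],
  [0,0,0,0,-1],
  [0,0,0,0,-1],
], force=30)

```text
t: 13.55
eef_pos: [0.5592, 0.0921, 0.0207]
tool_rot: [0.001, 0.738, 0.675, 0.001]
contact_force: [-0.8, -0.1, 7.4]
gripper_width: 0.693
grasp_force: 34.5
```

```bash
python3 -c "
from m import *
where()"
```

```text
t 13.55 p [0.5592 0.0921 0.0207] F [-0.8 -0.1  7.4] w 0.693 g 34.525904059410095 
R [[0.089, 0.996, 0.002], [0.996, -0.089, -0.0], [0.0, 0.002, -1.0]]
D mm [-95.4  -2.8] z 20.7 tooly angle -5.12
```

>>> carry_out([
  [0,0,-2,0,-1],
  [0,0,-3,0,-1],
  [0,0,-4,0,-1],
  [-4,-2,0,0,-1],
  [-4.5,-3,0,0,-1],
  [-4.5,-2,0,0,-1],
  [-4.5,0,0,0,-1],
  [-4.5,0,0,0,-1],
  [-4.5,0,0,0,-1],
  [-4.5,0,0,0,-1],
  [-4.5,0,0,0,-1],
  [-4.5,0,0,1.1,-1],
])

```text
t: 14.75
eef_pos: [0.4552, -0.299, 0.1099]
tool_rot: [0.0, 0.744, 0.668, 0.0]
contact_force: [1.3, -0.5, -0.3]
gripper_width: 0.699
grasp_force: 20.3
```

>>> carry_out([
  [-2.5,0,0,0,-1],
  [0,0,0,0,-1],
  [0,0,0,0,-1],
])

```text
t: 15.05
eef_pos: [0.4528, -0.3219, 0.1094]
tool_rot: [-0.0, 0.745, 0.667, 0.0]
contact_force: [0.1, 0.7, -1.0]
gripper_width: 0.693
grasp_force: 39.5
```

```bash
cat > sh.py <<'E'
from m import *
ST,SO=np.radians(-6.2),np.array([.4172,-.3582])
def toS(w): return (np.asarray(w)[...,:2]-SO)@rot(ST)
def fromS(s): return np.asarray(s)@rot(ST).T+SO
E
python3 -c "
from sh import *
p,r=where(); print('S mm',toS(p)*1e3)
go(fromS([.030,.03]),-6.2,.06)
im=snap('top');im2=snap('side')
a=cv2.resize(im[180:280,280:400,::-1],(400,333),interpolation=cv2.INTER_CUBIC);b=cv2.resize(im2[210:330,200:300,::-1],(333,400),interpolation=cv2.INTER_CUBIC)
c=np.zeros((400,740,3),np.uint8);c[:333,:400]=a;c[:,405:738]=b;cv2.imwrite('pics/c5.png',c)"
```

```text
t 15.05 p [ 0.4528 -0.3219  0.1094] F [ 0.1  0.7 -1. ] w 0.693 g 39.537363052368164 
R [[0.109, 0.994, 0.0], [0.994, -0.109, 0.0], [0.0, 0.0, -1.0]]
D mm [-517.1   66.6] z 109.4 tooly angle -6.27
S mm [31.47590352 39.91646702]
t 15.05 p [ 0.4528 -0.3219  0.1094] F [ 0.1  0.7 -1. ] w 0.693 g 39.537363052368164 
R [[0.109, 0.994, 0.0], [0.994, -0.109, 0.0], [0.0, 0.0, -1.0]]
D mm [-517.1   66.6] z 109.4 tooly angle -6.27
go [-0.99 -0.15  4.94] turn -0.07
```

View pics/c5.png

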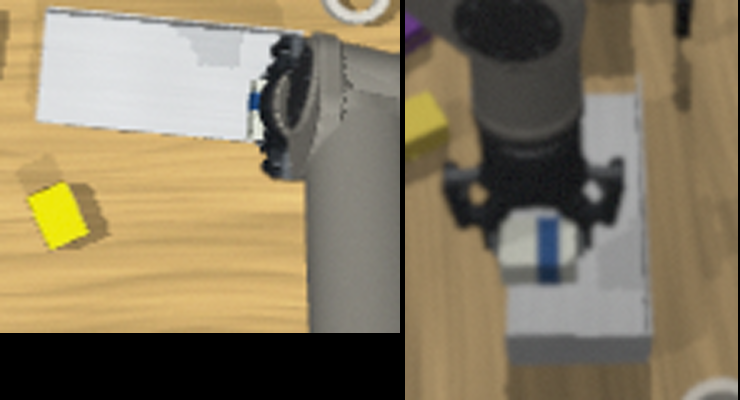

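The carton is held level over the shelf (side crop, (538,245)). I'll lower it next.

>>> carry_out([
  [-0.9,-0.15,2.5,0,-1],
  [0,0,2.5,0,-1],
  [0,0,2,0,-1],
  [0,0,0.3,0,-1],
  [0,0,0,0,-1],
])

```text
t: 15.65
eef_pos: [0.4509, -0.3292, 0.0363]
tool_rot: [-0.001, 0.744, 0.669, 0.0]
contact_force: [-0.5, -0.6, -0.1]
gripper_width: 0.691
grasp_force: 39.6
```

```bash
python3 -c "
from sh import *
p,r=where(); print('S mm',toS(p)*1e3)"
```

```text
t 15.65 p [ 0.4509 -0.3292  0.0363] F [-0.5 -0.6 -0.1] w 0.691 g 39.63384568691254 
R [[0.106, 0.994, -0.001], [0.994, -0.106, 0.001], [0.001, -0.001, -1.0]]
D mm [-524.6   67.9] z 36.3 tooly angle -6.08
S mm [30.34676726 32.42401583]
```

>>> carry_out([
  [-0.3,0,0.4,0,-1],
  [-0.2,0,0,0,-1],
  [-0.2,0,0,0,-1],
  [0,0,0,0,-1],
])

```text
t: 16.05
eef_pos: [0.4504, -0.3368, 0.0329]
tool_rot: [-0.0, 0.744, 0.668, 0.001]
contact_force: [-0.1, 4.3, 3.1]
gripper_width: 0.696
grasp_force: 39.9
```

>>> carry_out([
  [-0.2,0,0,0,-1],
  [0,0,0,0,-1],
])

```text
t: 16.25
eef_pos: [0.4503, -0.3368, 0.0326]
tool_rot: [-0.001, 0.744, 0.668, 0.001]
contact_force: [0.6, 8.8, 4.1]
gripper_width: 0.696
grasp_force: 40.1
```

```bash
python3 -c "
from sh import *
p,r=where(); print('S mm',toS(p)*1e3)"
```

```text
t 16.25 p [ 0.4503 -0.3368  0.0326] F [0.6 8.8 4.1] w 0.696 g 40.10353982448578 
R [[0.107, 0.994, 0.0], [0.994, -0.107, 0.003], [0.003, 0.0, -1.0]]
D mm [-532.1   67.8] z 32.6 tooly angle -6.12
S mm [30.61023443 24.89621463]
```

>>> carry_out([
  [0,0,0,0,0.5],
  [0,0,0,0,1],
  [0,0,0,0,1],
  [0,0,-3,0,1],
  [0,0,-4,0,1],
  [3,0,-4,-1.1,1],
  [4.5,0,0,0,1],
  [4.5,0,0,0,1],
  [4.5,0,0,0,-1],
  [4.5,0,0,0,-1],
  [4.5,0,0,0,-1],
  [4.5,0,0,0,-1],
])

```text
t: 17.45
eef_pos: [0.477, -0.0398, 0.1427]
tool_rot: [0.001, 0.738, 0.675, 0.0]
contact_force: [0.8, -0.0, 0.2]
gripper_width: 0.329
grasp_force: 0.0
```

>>> carry_out([
  [4.5,0,0,0,-1],
  [4.5,-0.5,0,0,-1],
  [4.5,-1,0,0,-1],
  [4.5,-3,0,0,-1],
  [4.5,-3,0,0,-1],
  [4.5,-0.5,0,0,-1],
  [4.5,0,0,0,-1],
  [4,0,0,0,-1],
  [2,0,0,0,-1],
  [0,0,0,0,-1],
])

```text
t: 18.45
eef_pos: [0.4342, 0.3362, 0.1427]
tool_rot: [-0.001, 0.737, 0.676, 0.001]
contact_force: [0.0, -1.1, 0.2]
gripper_width: -0.0
grasp_force: 0.0
```

```bash
python3 -c "
from sh import *
im=snap('top');np.save('t2.npy',im);
a=cv2.resize(im[150:260,225:385,::-1],None,fx=5,fy=5,interpolation=cv2.INTER_CUBIC);cv2.imwrite('pics/c6.png',a)
go(fromD([.138,.148]),-5.1,.067)"
```

```text
t 18.5 p [0.4344 0.3336 0.1423] F [-0.1 -1.4  0.2] w -0.001 g 0.0 
R [[0.087, 0.996, 0.0], [0.996, -0.087, 0.001], [0.001, 0.0, -1.0]]
D mm [134.2 143. ] z 142.3 tooly angle -5.01
go [ 0.38 -0.5   7.53] turn 0.09
```

View pics/c6.png

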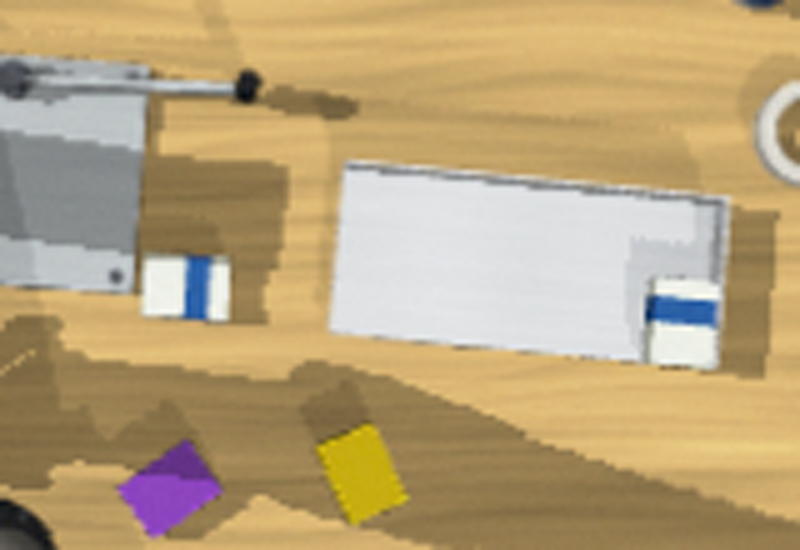

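```bash
python3 -c "
from sh import *
im=np.load('t2.npy')
W=blob('top',fromS([.03,.022]),.052,rad=13,off=190,im=im);print(toS(W)*1e3)
c=lambda x,y:(225+(x+.5)/5-.5,150+(y+.5)/5-.5)
for p in[(650,366),(718,370)]:print(toS(onz('top',*c(*p),.052))*1e3)
for p in[(330,332),(480,346),(640,361)]:print('edge',toS(onz('top',*c(*p),.022))*1e3)
W=blob('top',[.468,.006],.03,rad=12,off=190,im=im);print(W)
"
```

```text
ctr [ 0.4493 -0.3354] sides [0.0598 0.0574 0.06   0.0572] long angle 172.8
[[-0.3907661  55.19155398]
 [59.42960111 54.32793472]
 [59.30717044 -3.02971684]
 [-0.66118733 -2.02099213]]
[-2.57175364 44.56641355]
[-1.13474608 -3.51761719]
edge [  1.58854143 266.58898342]
edge [  1.41304026 160.21640491]
edge [ 1.04370546 45.76517392]
ctr [0.4802 0.008 ] sides [0.0602 0.0444 0.0601 0.0444] long angle -90.9
[[ 0.50287747  0.03769724]
 [ 0.5019627  -0.02246566]
 [ 0.45758656 -0.02173169]
 [ 0.45849889  0.03832207]]
```

>>> carry_out([
  [0.3,-0.6,3,0,-1],
  [0,0,3,0,-1],
  [0,0,1.4,0,-1],
  [0,0,0,0,-1],
])

```text
t: 18.9
eef_pos: [0.4282, 0.3335, 0.0666]
tool_rot: [0.0, 0.738, 0.674, -0.002]
contact_force: [-0.5, -0.2, 0.4]
gripper_width: -0.0
grasp_force: 0.0
```

```bash
python3 -c "
from m import *
go(fromD([.127,.151]),-5.1,.067)"
```

```text
t 18.9 p [0.4282 0.3335 0.0666] F [-0.5 -0.2  0.4] w -0.0 g 0.0 
R [[0.091, 0.996, -0.003], [0.996, -0.091, -0.003], [-0.004, -0.002, -1.0]]
D mm [133.6 149.1] z 66.6 tooly angle -5.19
go [-0.66 -0.19 -0.04] turn -0.09
```

>>> carry_out([
  [-0.7,-0.3,0,0,-1],
  [-0.9,-0.7,0,0,-1],
  [-1,-0.6,0,0,-1],
  [-1,-0.5,0,0,-1],
  [-1.1,-0.4,0,0,-1],
  [-1.1,-0.3,0,0,-1],
  [-1.1,-0.2,0,0,-1],
  [-1.1,0,0,0,-1],
  [-1.1,0,0,0,-1],
  [-1.1,0.2,0,0,-1],
  [-1.1,0.2,0,0,-1],
  [-1.1,0.4,0,0,-1],
])

```text
t: 20.1
eef_pos: [0.3946, 0.2152, 0.0693]
tool_rot: [-0.0, 0.737, 0.675, 0.001]
contact_force: [-3.1, 5.6, 0.8]
gripper_width: 0.0
grasp_force: 2.6
```

>>> carry_out([
  [-0.5,0.1,0,0,-1],
  [-0.3,0.1,0,0,-1],
  [0,0,0,0,-1],
])

```text
t: 20.4
eef_pos: [0.3956, 0.2112, 0.0695]
tool_rot: [-0.003, 0.737, 0.676, 0.003]
contact_force: [-4.9, 15.4, -4.5]
gripper_width: 0.003
grasp_force: 7.3
```

```bash
python3 oc.py; python3 -c "
from m import *
where()"
```

```text
ctr [0.5541 0.09  ] sides [0.0625 0.0488 0.0624 0.0486] long angle -7.8
carton D [-97.83121683   2.12970146]
t 20.45 p [0.3956 0.2112 0.0695] F [-5.9 14.4 -3.8] w -0.001 g 7.22931046038866 
R [[0.086, 0.996, 0.001], [0.996, -0.086, 0.008], [0.008, 0.001, -1.0]]
D mm [  8.8 170.7] z 69.5 tooly angle -4.91
```

>>> carry_out([
  [0.7,-0.2,0,0,-1],
  [1.2,-0.5,0,0,-1],
  [1.2,-0.2,0,0,-1],
  [1.2,-0.1,0,0,-1],
  [1.2,0.1,0,0,-1],
  [1.2,0.2,0,0,-1],
  [1.2,0.3,0,0,-1],
  [1.1,0.4,0,0,-1],
  [1.1,0.5,0,0,-1],
  [1.1,0.6,0,0,-1],
  [1.1,0.7,0,0,-1],
  [1.4,0.6,0,0,-1],
])

```text
t: 21.65
eef_pos: [0.4337, 0.3403, 0.0679]
tool_rot: [0.0, 0.738, 0.675, -0.001]
contact_force: [-0.1, 0.9, -0.1]
gripper_width: -0.001
grasp_force: 0.0
```

>>> carry_out([
  [0,0,0,0,-1],
  [0,0,-3,0,-1],
  [0,0,-4,0,-1],
  [-3,0,-3,0,-1],
  [-4,0,0,0,-1],
  [-4,0,0,0,-1],
  [-4,0,0,0,-1],
  [-4,0,0,0,1],
  [-4,0,0,0,1],
  [-0.5,0,0,0,1],
  [0,0,0,0,1],
])

```text
t: 22.75
eef_pos: [0.4116, 0.1048, 0.1681]
tool_rot: [0.0, 0.739, 0.674, -0.001]
contact_force: [0.3, 0.6, -0.0]
gripper_width: 0.683
grasp_force: 0.0
```

```bash
python3 -c "
from m import *
go(fromD([-.098,-.002]),-5.1,.019)"
```

```text
t 22.75 p [0.4116 0.1048 0.1681] F [ 0.3  0.6 -0. ] w 0.683 g 0.0 
R [[0.093, 0.996, -0.001], [0.996, -0.093, -0.001], [-0.001, -0.001, -1.0]]
D mm [-95.7 145.4] z 168.1 tooly angle -5.31
go [-0.14 14.75 14.89] turn -0.21
```

>>> carry_out([
  [-0.3,4,0,-0.2,1],
  [0,4,0,0,1],
  [0,4,2,0,1],
  [0,2.7,3,0,1],
  [0,0,3,0,1],
  [0,0,3,0,1],
  [0,0,2,0,1],
  [0,0,1.8,0,1],
  [0,0,0,0,1],
])

```text
t: 23.65
eef_pos: [0.5564, 0.0925, 0.0178]
tool_rot: [-0.002, 0.736, 0.677, -0.002]
contact_force: [0.6, -0.3, -0.6]
gripper_width: 0.999
grasp_force: 0.0
```

>>> carry_out([
  [0,0,0,0,0.4],
  [0,0,0,0,-1],
  [0,0,0,0,-1],
  [0,0,0,0,-1],
  [0,0,0,0,-1],
  [0,0,0,0,-1],
], force=30)

```text
t: 24.25
eef_pos: [0.5593, 0.0916, 0.0215]
tool_rot: [0.0, 0.737, 0.676, 0.001]
contact_force: [-0.7, 0.2, 6.9]
gripper_width: 0.693
grasp_force: 33.8
```

```bash
python3 -c "
from m import *
where()"
```

```text
t 24.25 p [0.5593 0.0916 0.0215] F [-0.7  0.2  6.9] w 0.693 g 33.818206787109375 
R [[0.086, 0.996, 0.002], [0.996, -0.086, 0.001], [0.001, 0.002, -1.0]]
D mm [-95.9  -2.9] z 21.5 tooly angle -4.91
```

>>> carry_out([
  [0,0,-2,0,-1],
  [0,0,-3,0,-1],
  [0,0,-4,0,-1],
  [-4,-2,0,0,-1],
  [-4.5,-3,0,0,-1],
  [-4.5,-2,0,0,-1],
  [-4.5,0,0,0,-1],
  [-4.5,0,0,0,-1],
  [-4.5,0,0,0,-1],
  [-4.5,0,0,0,-1],
  [-4.5,0,0,1.2,-1],
  [-2.8,0,0,0,-1],
])

```text
t: 25.45
eef_pos: [0.4565, -0.2857, 0.1104]
tool_rot: [0.0, 0.745, 0.667, -0.001]
contact_force: [1.2, 1.1, -0.4]
gripper_width: 0.691
grasp_force: 33.0
```

>>> carry_out([
  [0,0,0,0,-1],
  [0,0,2,0,-1],
  [0,0,2,0,-1],
  [0,0,0,0,-1],
])

```text
t: 25.85
eef_pos: [0.456, -0.28, 0.0683]
tool_rot: [-0.002, 0.744, 0.669, -0.001]
contact_force: [-0.4, 0.4, -0.9]
gripper_width: 0.692
grasp_force: 32.9
```

```bash
python3 -c "
from sh import *
p,r=where(); print('S mm',toS(p)*1e3)
go(fromS([.0315,.075]),-6.2,.0365)"
```

```text
t 25.85 p [ 0.456  -0.28    0.0683] F [-0.4  0.4 -0.9] w 0.692 g 32.88339972496033 
R [[0.106, 0.994, -0.004], [0.994, -0.106, 0.002], [0.002, -0.004, -1.0]]
D mm [-475.1   67.1] z 68.3 tooly angle -6.06
S mm [30.16213223 81.97829194]
t 25.85 p [ 0.456  -0.28    0.0683] F [-0.4  0.4 -0.9] w 0.692 g 32.88339972496033 
R [[0.106, 0.994, -0.004], [0.994, -0.106, 0.002], [0.002, -0.004, -1.0]]
D mm [-475.1   67.1] z 68.3 tooly angle -6.06
go [-0.7   0.15  3.18] turn 0.14
```

>>> carry_out([
  [-0.6,0.1,1.5,0.1,-1],
  [0,0,1.7,0,-1],
  [0,0,0.2,0,-1],
  [-0.3,0,0.1,0,-1],
  [-0.2,0,0,0,-1],
  [-0.1,0,0,0,-1],
  [0,0,0,0,-1],
])

```text
t: 26.55
eef_pos: [0.4582, -0.2931, 0.0359]
tool_rot: [0.0, 0.744, 0.668, 0.0]
contact_force: [1.2, 2.9, 0.3]
gripper_width: 0.691
grasp_force: 33.1
```

```bash
python3 -c "
from sh import *
p,r=where(); print('S mm',toS(p)*1e3)"
```

```text
t 26.55 p [ 0.4582 -0.2931  0.0359] F [1.2 2.9 0.3] w 0.691 g 33.13063323497772 
R [[0.108, 0.994, 0.001], [0.994, -0.108, 0.0], [0.0, 0.001, -1.0]]
D mm [-488.    63.8] z 35.9 tooly angle -6.2
S mm [33.74330659 69.10243756]
```

>>> carry_out([
  [0,-0.2,0.3,0,-1],
  [-0.1,0,0.1,0,-1],
  [-0.1,0,0,0,-1],
  [0,0,0,0,-1],
])

```text
t: 26.95
eef_pos: [0.4559, -0.2929, 0.0315]
tool_rot: [-0.001, 0.744, 0.668, 0.001]
contact_force: [-0.5, 8.2, 4.2]
gripper_width: 0.693
grasp_force: 33.6
```

```bash
python3 -c "
from sh import *
p,r=where(); print('S mm',toS(p)*1e3)"
```

```text
t 26.95 p [ 0.4559 -0.2929  0.0315] F [-0.5  8.2  4.2] w 0.693 g 33.591588735580444 
R [[0.107, 0.994, 0.0], [0.994, -0.107, 0.002], [0.002, 0.0, -1.0]]
D mm [-488.   66.] z 31.5 tooly angle -6.13
S mm [31.45580902 69.09104528]
```

>>> carry_out([
  [0,0,0,0,0.5],
  [0,0,0,0,1],
  [0,0,0,0,1],
  [0,0,-3,0,1],
  [0,0,-4,0,1],
  [3,0,-4,-1.1,1],
  [4.5,0,0,0,1],
  [4.5,0,0,0,1],
  [4.5,0,0,0,-1],
  [4.5,0,0,0,-1],
  [4.5,0,0,0,-1],
  [4.5,0,0,0,-1],
])

```text
t: 28.15
eef_pos: [0.4827, 0.0046, 0.1415]
tool_rot: [0.001, 0.738, 0.675, -0.0]
contact_force: [0.9, 0.3, -1.0]
gripper_width: 0.331
grasp_force: 0.0
```

>>> carry_out([
  [4.5,-0.5,0,0,-1],
  [4.5,-1,0,0,-1],
  [4.5,-3,0,0,-1],
  [4.5,-3,0,0,-1],
  [4.5,-0.5,0,0,-1],
  [4.5,-0.4,0,0,-1],
  [4,0,0,0,-1],
  [2,0,0,0,-1],
  [0,0,0,0,-1],
  [0,0,3,0,-1],
  [0,0,3,0,-1],
  [0,0,0.5,0,-1],
])

```text
t: 29.35
eef_pos: [0.4312, 0.329, 0.0733]
tool_rot: [0.0, 0.738, 0.674, -0.003]
contact_force: [-1.0, -1.2, 0.3]
gripper_width: 0.001
grasp_force: 0.0
```

```bash
python3 -c "
from sh import *
go(fromD([.127,.151]),-5.1,.067)
im=snap('top');np.save('t3.npy',im)
W=blob('top',fromS([.03,.044]),.052,rad=19,off=185,im=im);print(toS(W)*1e3)
"
```

```text
t 29.35 p [0.4312 0.329  0.0733] F [-1.  -1.2  0.3] w 0.001 g 0.0 
R [[0.09, 0.996, -0.004], [0.996, -0.09, -0.005], [-0.005, -0.003, -1.0]]
D mm [129.3 145.7] z 73.3 tooly angle -5.19
go [-0.22 -0.52  0.63] turn -0.09
ctr [ 0.4539 -0.3088] sides [0.0637 0.1121 0.0639 0.1118] long angle -95.2
[[-1.55164742e+00  1.08843677e+02]
 [ 6.20998741e+01  1.09299916e+02]
 [ 6.40129177e+01 -2.75534985e+00]
 [ 6.90932916e-02 -2.91905245e+00]]
```

>>> carry_out([
  [-0.2,-0.5,0.6,0,-1],
  [-0.9,-0.7,0,0,-1],
  [-1,-0.6,0,0,-1],
  [-1,-0.5,0,0,-1],
  [-1.1,-0.4,0,0,-1],
  [-1.1,-0.3,0,0,-1],
  [-1.1,-0.2,0,0,-1],
  [-1.1,0,0,0,-1],
  [-1.1,0,0,0,-1],
  [-1.1,0.2,0,0,-1],
  [-1.1,0.2,0,0,-1],
  [-1.1,0.4,0,0,-1],
])

```text
t: 30.6
eef_pos: [0.3968, 0.2172, 0.0716]
tool_rot: [-0.0, 0.737, 0.676, 0.001]
contact_force: [-2.9, 5.1, 1.4]
gripper_width: 0.001
grasp_force: 2.5
```

>>> carry_out([
  [-0.5,0.1,0,0,-1],
  [-0.3,0.1,0,0,-1],
  [0,0,0,0,-1],
])

```text
t: 30.9
eef_pos: [0.3982, 0.2113, 0.0716]
tool_rot: [-0.002, 0.737, 0.676, 0.002]
contact_force: [-4.6, 11.0, 1.1]
gripper_width: -0.002
grasp_force: 4.8
```

```bash
python3 oc.py; python3 -c "
from m import *
where()
im=snap('side');im2=snap('top')
a=cv2.resize(im[115:245,215:300,::-1],(390,596),interpolation=cv2.INTER_CUBIC);b=cv2.resize(im2[170:250,300:380,::-1],(400,400),interpolation=cv2.INTER_CUBIC)
c=np.zeros((596,795,3),np.uint8);c[:,:390]=a;c[:400,395:795]=b;cv2.imwrite('pics/c7.png',c)
"
```

```text
ctr [0.5546 0.0905] sides [0.0629 0.0487 0.0628 0.0485] long angle -8.9
carton D [-97.3736851    1.64254782]
t 30.95 p [0.3982 0.2113 0.0716] F [-5.2  9.3  1. ] w 0.002 g 4.7884780168533325 
R [[0.087, 0.996, 0.002], [0.996, -0.087, 0.005], [0.005, 0.001, -1.0]]
D mm [  9.2 168.2] z 71.6 tooly angle -4.98
```

View pics/c7.png

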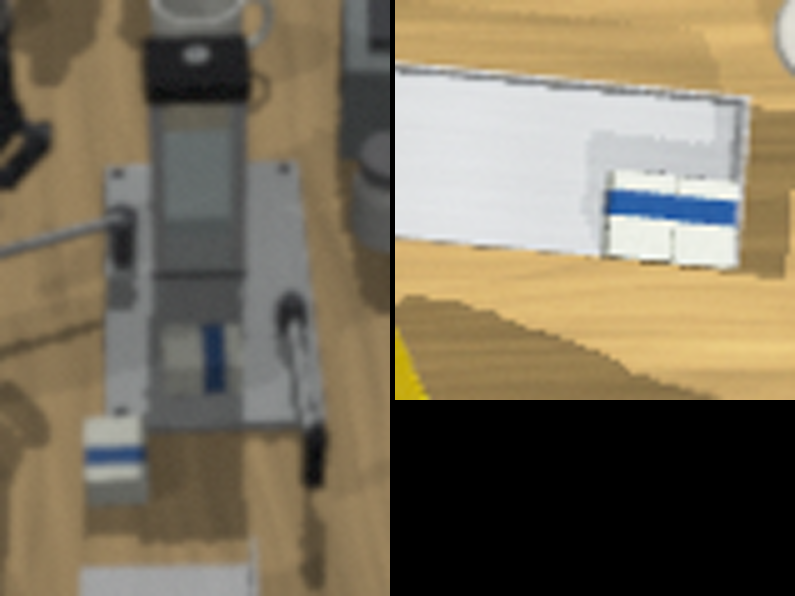

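The side crop shows the column empty, with no band behind the clear face, and the third carton on the plate at (205,360). The shelf row of two is tight and nearly flush.

>>> carry_out([
  [0.7,-0.2,0,0,-1],
  [1.2,-0.5,0,0,-1],
  [1.2,-0.2,0,0,-1],
  [1.2,-0.1,0,0,-1],
  [1.2,0.1,0,0,-1],
  [1.2,0.2,0,0,-1],
  [1.2,0.3,0,0,-1],
  [1.1,0.4,0,0,-1],
  [1.1,0.5,0,0,-1],
  [1.1,0.6,0,0,-1],
  [1.1,0.7,0,0,-1],
  [1.4,0.6,0,0,-1],
])

```text
t: 32.25
eef_pos: [0.4357, 0.3418, 0.0698]
tool_rot: [0.0, 0.738, 0.675, -0.001]
contact_force: [-0.2, 0.5, -0.2]
gripper_width: -0.003
grasp_force: 0.0
```

>>> carry_out([
  [0,0,0,0,-1],
  [0,0,-3,0,-1],
  [0,0,-4,0,-1],
  [-3,0,-3,0,-1],
  [-4,0,0,0,-1],
  [-4,0,0,0,-1],
  [-4,0,0,0,-1],
  [-4,0,0,0,1],
  [-4,0,0,0,1],
  [-0.5,0,0,0,1],
  [0,0,0,0,1],
])

```text
t: 33.35
eef_pos: [0.4136, 0.1064, 0.1701]
tool_rot: [0.0, 0.739, 0.674, -0.001]
contact_force: [-0.7, 0.7, 0.6]
gripper_width: 0.681
grasp_force: 0.0
```

```bash
python3 -c "
from m import *
go(fromD([-.0985,-.002]),-5.1,.019)"
```

```text
t 33.35 p [0.4136 0.1064 0.1701] F [-0.7  0.7  0.6] w 0.681 g 0.0 
R [[0.093, 0.996, -0.001], [0.996, -0.093, -0.001], [-0.002, -0.001, -1.0]]
D mm [-94.  143.6] z 170.1 tooly angle -5.31
go [-0.37 14.57 15.09] turn -0.21
```

>>> carry_out([
  [-0.6,4,0,-0.2,1],
  [0,4,0,0,1],
  [0,4,2,0,1],
  [0,2.6,3,0,1],
  [0,0,3,0,1],
  [0,0,3,0,1],
  [0,0,2,0,1],
  [0,0,2,0,1],
  [0,0,0,0,1],
])

```text
t: 34.25
eef_pos: [0.557, 0.0912, 0.0177]
tool_rot: [-0.002, 0.736, 0.677, -0.002]
contact_force: [-0.6, 0.1, 1.0]
gripper_width: 0.999
grasp_force: 0.0
```

>>> carry_out([
  [0,0,0,0,0.4],
  [0,0,0,0,-1],
  [0,0,0,0,-1],
  [0,0,0,0,-1],
  [0,0,0,0,-1],
  [0,0,0,0,-1],
], force=30)

```text
t: 34.85
eef_pos: [0.56, 0.0902, 0.0215]
tool_rot: [0.0, 0.737, 0.676, 0.001]
contact_force: [-0.6, 0.7, 6.9]
gripper_width: 0.696
grasp_force: 33.8
```

```bash
python3 -c "
from m import *
where()"
```

```text
t 34.85 p [0.56   0.0902 0.0215] F [-0.6  0.7  6.9] w 0.696 g 33.814072608947754 
R [[0.086, 0.996, 0.002], [0.996, -0.086, 0.001], [0.001, 0.002, -1.0]]
D mm [-97.2  -3.7] z 21.5 tooly angle -4.91
```

>>> carry_out([
  [0,0,-2,0,-1],
  [0,0,-3,0,-1],
  [0,0,-4,0,-1],
  [-4,-2,0,0,-1],
  [-4.5,-3,0,0,-1],
  [-4.5,-1.9,0,0,-1],
  [-4.5,0,0,0,-1],
  [-4.5,0,0,0,-1],
  [-4.5,0,0,0,-1],
  [-4.5,0,0,1.2,-1],
  [-3.3,0,0,0,-1],
  [0,0,0,0,-1],
])

```text
t: 36.05
eef_pos: [0.4612, -0.2491, 0.1102]
tool_rot: [0.001, 0.747, 0.665, -0.001]
contact_force: [-0.4, 0.5, -0.8]
gripper_width: 0.693
grasp_force: 33.0
```

>>> carry_out([
  [0,0,2,0,-1],
  [0,0,2,0,-1],
  [0,0,0,0,-1],
  [0,0,0,0,-1],
])

```text
t: 36.45
eef_pos: [0.4629, -0.2423, 0.0705]
tool_rot: [-0.0, 0.744, 0.669, -0.0]
contact_force: [0.3, -0.5, 0.0]
gripper_width: 0.691
grasp_force: 32.9
```

```bash
python3 -c "
from sh import *
p,r=where(); print('S mm',toS(p)*1e3)
go(fromS([.0315,.119]),-6.2,.0365)"
```

```text
t 36.45 p [ 0.4629 -0.2423  0.0705] F [ 0.3 -0.5  0. ] w 0.691 g 32.89943754673004 
R [[0.106, 0.994, -0.0], [0.994, -0.106, 0.0], [0.0, -0.0, -1.0]]
D mm [-437.    63.6] z 70.5 tooly angle -6.06
S mm [ 32.92530804 120.1361832 ]
t 36.45 p [ 0.4629 -0.2423  0.0705] F [ 0.3 -0.5  0. ] w 0.691 g 32.89943754673004 
R [[0.106, 0.994, -0.0], [0.994, -0.106, 0.0], [0.0, -0.0, -1.0]]
D mm [-437.    63.6] z 70.5 tooly angle -6.06
go [-0.11 -0.14  3.4 ] turn 0.14
```

>>> carry_out([
  [-0.1,-0.1,1.5,0.1,-1],
  [0,0,1.7,0,-1],
  [0,0,0.3,0,-1],
  [-0.2,0,0.2,0,-1],
  [-0.2,0,0.1,0,-1],
  [0,0,0,0,-1],
])

```text
t: 37.05
eef_pos: [0.4617, -0.2484, 0.0327]
tool_rot: [0.0, 0.745, 0.668, 0.0]
contact_force: [0.4, 0.4, -0.4]
gripper_width: 0.697
grasp_force: 32.9
```

```bash
python3 -c "
from sh import *
p,r=where(); print('S mm',toS(p)*1e3)"
```

```text
t 37.05 p [ 0.4617 -0.2484  0.0327] F [ 0.4  0.4 -0.4] w 0.697 g 32.938538789749146 
R [[0.109, 0.994, 0.001], [0.994, -0.109, -0.001], [-0.001, 0.001, -1.0]]
D mm [-443.1   64.3] z 32.7 tooly angle -6.24
S mm [ 32.36790941 113.95943809]
```

>>> carry_out([
  [-0.1,-0.1,0.1,0,-1],
  [-0.1,0,0,0,-1],
  [-0.1,0,0,0,-1],
  [0,0,0,0,-1],
])

```text
t: 37.45
eef_pos: [0.4602, -0.2505, 0.0315]
tool_rot: [0.0, 0.744, 0.668, 0.0]
contact_force: [-0.4, -0.0, 2.7]
gripper_width: 0.695
grasp_force: 33.3
```

```bash
python3 -c "
from sh import *
p,r=where(); print('S mm',toS(p)*1e3)"
```

```text
t 37.45 p [ 0.4602 -0.2505  0.0315] F [-0.4 -0.   2.7] w 0.695 g 33.277891874313354 
R [[0.108, 0.994, 0.0], [0.994, -0.108, 0.0], [0.0, 0.0, -1.0]]
D mm [-445.4   65.5] z 31.5 tooly angle -6.2
S mm [ 31.16079406 111.68242469]
```

>>> carry_out([
  [-0.1,0,0,0,-1],
  [-0.1,0,0,0,-1],
  [0,0,0,0,-1],
])

```text
t: 37.75
eef_pos: [0.4602, -0.2506, 0.0315]
tool_rot: [-0.001, 0.744, 0.668, 0.001]
contact_force: [-1.7, 6.8, 5.1]
gripper_width: 0.693
grasp_force: 33.7
```

```bash
python3 -c "
from sh import *
p,r=where(); print('S mm',toS(p)*1e3)"
```

```text
t 37.75 p [ 0.4602 -0.2506  0.0315] F [-1.7  6.8  5.1] w 0.693 g 33.656689524650574 
R [[0.107, 0.994, 0.0], [0.994, -0.107, 0.002], [0.002, 0.0, -1.0]]
D mm [-445.4   65.5] z 31.5 tooly angle -6.15
S mm [ 31.1751014  111.62553555]
```

>>> carry_out([
  [0,0,0,0,0.5],
  [0,0,0,0,1],
  [0,0,0,0,1],
  [0,0,-3,0,1],
  [0,0,-4,0,1],
  [0,0,-4,8.5,1],
  [0,0,0,8.5,1],
  [0,0,0,8.5,1],
  [0,0,0,8.5,1],
  [0,0,0,8.5,1],
  [0,0,0,8.5,1],
  [0,0,0,8.5,1],
])

```text
t: 38.95
eef_pos: [0.4597, -0.2531, 0.1413]
tool_rot: [0.0, 0.978, 0.207, -0.0]
contact_force: [0.0, 0.2, 0.8]
gripper_width: 1.0
grasp_force: 0.0
```

>>> carry_out([
  [0,0,0,8.5,1],
  [0,0,0,8.5,1],
  [0,0,0,8.2,1],
  [0,0,0,0,1],
])

```text
t: 39.35
eef_pos: [0.4598, -0.2529, 0.1414]
tool_rot: [0.0, 1.0, -0.009, -0.0]
contact_force: [0.5, 0.4, -0.1]
gripper_width: 1.002
grasp_force: 0.0
```

```bash
python3 -c "
from sh import *
im=snap('top')
W=blob('top',[.48,.008],.03,rad=12,off=190,im=im);print(W)
go(W.mean(0),-90.9,.1); print(bot.get_obs()['q'])
im2=snap('side')
a=cv2.resize(im2[115:245,215:300,::-1],(390,596),interpolation=cv2.INTER_CUBIC);b=cv2.resize(im[170:250,240:320,::-1],(400,400),interpolation=cv2.INTER_CUBIC)
c=np.zeros((596,795,3),np.uint8);c[:,:390]=a;c[:400,395:795]=b;cv2.imwrite('pics/c8.png',c)
"
```

```text
ctr [0.4805 0.0077] sides [0.0443 0.0602 0.0443 0.0601] long angle -93.0
[[ 0.45995492  0.03889597]
 [ 0.5041879   0.03663431]
 [ 0.50104118 -0.02349882]
 [ 0.45681862 -0.0211286 ]]
t 39.4 p [ 0.4598 -0.2528  0.1413] F [ 0.2  0.1 -0. ] w 0.998 g 0.0 
R [[1.0, -0.013, -0.0], [-0.013, -1.0, -0.001], [-0.0, 0.001, -1.0]]
D mm [-447.7   65.7] z 141.3 tooly angle -90.73
go [  1.73 -26.08   4.12] turn 0.17
[ 0.64873613  0.36228641 -0.32187336  1.98082685  0.15442422  0.82149597
 -1.34277905]
```

View pics/c8.png

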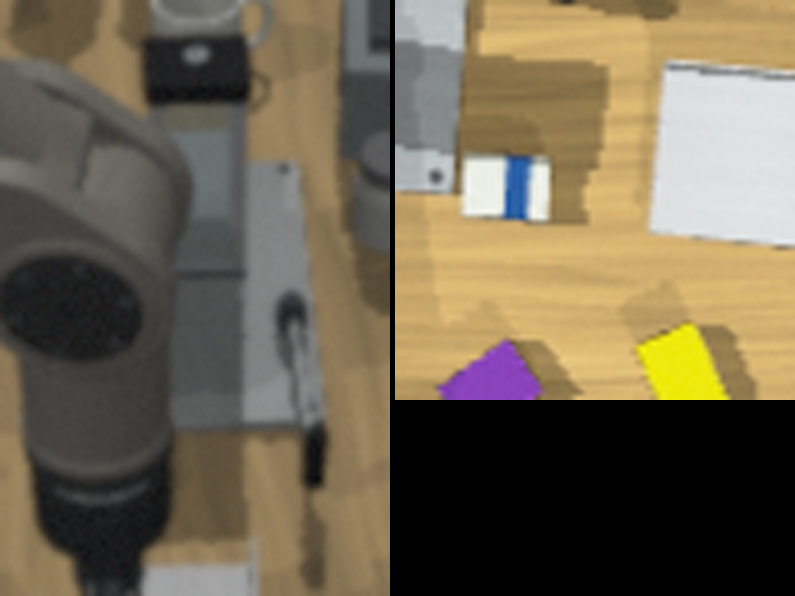

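Column and outlet are empty. Carton6 (white with the blue band, crop (505,187)) lies beside the plate's corner, and I'll pick it by its short ends.

>>> carry_out([
  [2.1,-4.5,0,1.2,1],
  [0,-4.5,0,0,1],
  [0,-4.5,0,0,1],
  [0,-4.5,0,0,1],
  [0,-4.5,0,0,1],
  [0,-3.5,2,0,1],
  [0,0,3,0,1],
  [0,0,3,0,1],
  [0,0,0,0,1],
  [0,0,0,0,1],
])

```text
t: 40.45
eef_pos: [0.4894, 0.0067, 0.0615]
tool_rot: [-0.0, 1.0, -0.018, -0.0]
contact_force: [0.3, -0.0, -0.6]
gripper_width: 1.0
grasp_force: 0.0
```

```bash
python3 -c "
from sh import *
go([.4805,.0077],-92,.011)"
```

```text
t 40.45 p [0.4894 0.0067 0.0615] F [ 0.3 -0.  -0.6] w 1.0 g 0.0 
R [[0.999, -0.035, -0.001], [-0.035, -0.999, 0.0], [-0.001, -0.0, -1.0]]
D mm [-186.5   59.3] z 61.5 tooly angle -92.02
go [-0.89 -0.07  5.05] turn -0.02
```

>>> carry_out([
  [-0.9,-0.1,1,0,1],
  [0,0,2,0,1],
  [0,0,2,0,1],
  [0,0,0,0,1],
  [0,0,0,0,0.4],
  [0,0,0,0,-1],
  [0,0,0,0,-1],
  [0,0,0,0,-1],
  [0,0,0,0,-1],
  [0,0,0,0,-1],
], force=30)

```text
t: 41.45
eef_pos: [0.4819, 0.0081, 0.013]
tool_rot: [0.0, 1.0, -0.019, 0.001]
contact_force: [-1.0, -0.1, 5.8]
gripper_width: 0.694
grasp_force: 31.7
```

```bash
python3 -c "
from sh import *
where()"
```

```text
t 41.45 p [0.4819 0.0081 0.013 ] F [-1.  -0.1  5.8] w 0.694 g 31.731982827186584 
R [[0.999, -0.037, 0.003], [-0.037, -0.999, -0.0], [0.003, 0.0, -1.0]]
D mm [-185.9   66.9] z 13.0 tooly angle -92.13
```

>>> carry_out([
  [0,0,-2,0,-1],
  [0,0,-3,0,-1],
  [0,0,-4,0,-1],
  [-0.8,3,-1,0,-1],
  [0,4.5,0,0,-1],
  [0,4.5,0,0,-1],
  [0,4.5,0,0,-1],
  [0,4.3,0,0,-1],
  [0,0,0,-8.5,-1],
  [0,0,0,-8.5,-1],
  [0,0,0,-8.5,-1],
  [0,0,0,-8.5,-1],
])

```text
t: 42.65
eef_pos: [0.4651, -0.1997, 0.1125]
tool_rot: [0.001, 0.961, 0.278, 0.001]
contact_force: [0.1, 0.3, 0.3]
gripper_width: 0.691
grasp_force: 33.5
```

>>> carry_out([
  [0,0,0,-8.5,-1],
  [0,0,0,-8.5,-1],
  [0,0,0,-8.5,-1],
  [0,0,0,-8.5,-1],
  [0,0,0,-8.5,-1],
  [0,0,0,-8.5,-1],
  [0,0,0,-0.9,-1],
  [0,0,2,0,-1],
  [0,0,0,0,-1],
  [0,0,0,0,-1],
])

```text
t: 43.65
eef_pos: [0.4647, -0.1993, 0.0917]
tool_rot: [-0.0, 0.745, 0.667, -0.0]
contact_force: [0.8, 0.6, -0.2]
gripper_width: 0.693
grasp_force: 33.5
```

```bash
python3 -c "
from sh import *
p,r=where(); print('S mm',toS(p)*1e3)
go(fromS([.0315,.162]),-6.2,.04)"
```

```text
t 43.65 p [ 0.4647 -0.1993  0.0917] F [ 0.8  0.6 -0.2] w 0.693 g 33.48235487937927 
R [[0.11, 0.994, -0.0], [0.994, -0.11, -0.0], [-0.0, -0.0, -1.0]]
D mm [-394.    65.6] z 91.7 tooly angle -6.3
S mm [ 30.08516045 163.07535008]
t 43.65 p [ 0.4647 -0.1993  0.0917] F [ 0.8  0.6 -0.2] w 0.693 g 33.48235487937927 
R [[0.11, 0.994, -0.0], [0.994, -0.11, -0.0], [-0.0, -0.0, -1.0]]
D mm [-394.    65.6] z 91.7 tooly angle -6.3
go [-0.11  0.14  5.17] turn -0.1
```

>>> carry_out([
  [-0.1,0.1,2,-0.1,-1],
  [0,0,2,0,-1],
  [0,0,1.2,0,-1],
  [-0.2,0,0.2,0,-1],
  [-0.2,0,0.1,0,-1],
  [0,0,0,0,-1],
])

```text
t: 44.25
eef_pos: [0.4659, -0.2051, 0.037]
tool_rot: [0.001, 0.744, 0.668, 0.0]
contact_force: [0.6, -0.4, -0.6]
gripper_width: 0.696
grasp_force: 33.5
```

```bash
python3 -c "
from sh import *
p,r=where(); print('S mm',toS(p)*1e3)"
```

```text
t 44.25 p [ 0.4659 -0.2051  0.037 ] F [ 0.6 -0.4 -0.6] w 0.696 g 33.52233409881592 
R [[0.107, 0.994, 0.001], [0.994, -0.107, -0.001], [-0.001, 0.001, -1.0]]
D mm [-399.6   63.9] z 37.0 tooly angle -6.15
S mm [ 31.83397929 157.49596439]
```

>>> carry_out([
  [-0.1,0,0.2,0,-1],
  [-0.1,0,0,0,-1],
  [-0.1,0,0,0,-1],
  [0,0,0,0,-1],
])

```text
t: 44.65
eef_pos: [0.4659, -0.2071, 0.0351]
tool_rot: [0.001, 0.744, 0.669, 0.001]
contact_force: [-0.2, 1.1, 6.3]
gripper_width: 0.696
grasp_force: 34.3
```

```bash
python3 -c "
from sh import *
p,r=where(); print('S mm',toS(p)*1e3)"
```

```text
t 44.65 p [ 0.4659 -0.2071  0.0351] F [-0.2  1.1  6.3] w 0.696 g 34.29276466369629 
R [[0.106, 0.994, 0.002], [0.994, -0.106, -0.0], [0.0, 0.002, -1.0]]
D mm [-401.6   63.7] z 35.1 tooly angle -6.09
S mm [ 32.11265476 155.46082585]
```

>>> carry_out([
  [-0.1,-0.1,-0.1,0,-1],
  [-0.1,0,0,0,-1],
  [-0.1,0,0,0,-1],
  [0,0,0,0,-1],
])

```text
t: 45.05
eef_pos: [0.4636, -0.2094, 0.0352]
tool_rot: [-0.0, 0.743, 0.669, 0.0]
contact_force: [-0.1, 4.8, 1.5]
gripper_width: 0.697
grasp_force: 33.7
```

```bash
python3 -c "
from sh import *
p,r=where(); print('S mm',toS(p)*1e3)"
```

```text
t 45.05 p [ 0.4636 -0.2094  0.0352] F [-0.1  4.8  1.5] w 0.697 g 33.68716299533844 
R [[0.106, 0.994, -0.0], [0.994, -0.106, 0.001], [0.001, -0.0, -1.0]]
D mm [-404.2   65.8] z 35.2 tooly angle -6.06
S mm [ 30.0290238  152.89029431]
```

>>> carry_out([
  [0.05,0.1,0,0,-1],
  [0,0,0.1,0,-1],
  [0,0,0,0,0.5],
  [0,0,0,0,1],
  [0,0,0,0,1],
  [0,0,-3,0,1],
  [0,0,-4,0,1],
  [3,0,-4,-1.1,1],
  [4.5,0,0,0,1],
  [4.5,1,0,0,1],
  [4.5,4,0,0,1],
  [1,4,0,0,1],
])

```text
t: 46.25
eef_pos: [0.5633, -0.0456, 0.1451]
tool_rot: [0.0, 0.735, 0.678, 0.001]
contact_force: [1.2, -0.8, 0.8]
gripper_width: 0.997
grasp_force: 0.0
```

>>> carry_out([
  [0,4,0,0,1],
  [0,1,0,0,1],
  [0,0,0,0,1],
  [0,0,0,0,1],
])

```text
t: 46.65
eef_pos: [0.6113, -0.0551, 0.1437]
tool_rot: [-0.001, 0.737, 0.675, -0.001]
contact_force: [0.3, -0.2, 0.2]
gripper_width: 0.997
grasp_force: 0.0
```

```bash
python3 -c "
from sh import *
go(fromD([-.2185,-.075]),-5.1,.05)
im=snap('top');np.save('t4.npy',im)
cv2.imwrite('pics/c9.png',cv2.resize(im[180:245,280:380,::-1],None,fx=8,fy=8,interpolation=cv2.INTER_CUBIC))"
```

```text
t 46.65 p [ 0.6113 -0.0551  0.1437] F [ 0.3 -0.2  0.2] w 0.997 g 0.0 
R [[0.088, 0.996, -0.002], [0.996, -0.088, -0.0], [-0.0, -0.002, -1.0]]
D mm [-237.4  -67.7] z 143.7 tooly angle -5.02
go [1.89 0.75 9.37] turn 0.08
```

View pics/c9.png

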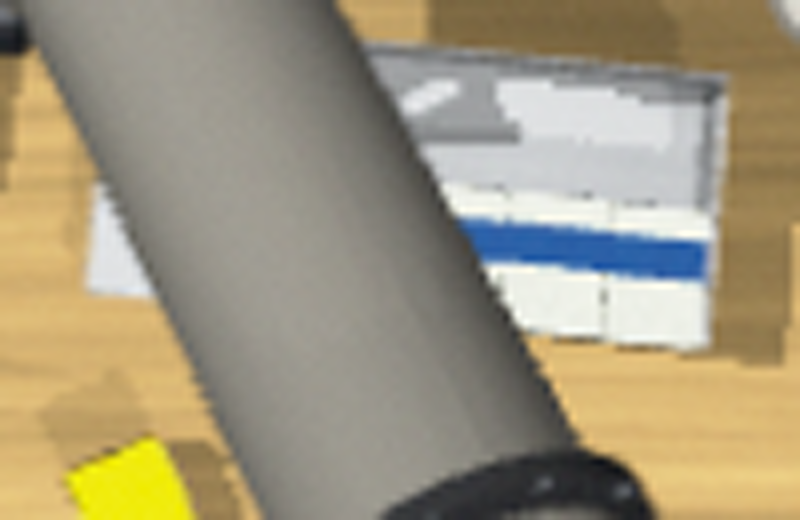

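>>> carry_out([
  [1.7,0.7,3,0,1],
  [0,0,3,0,1],
  [0,0,3,0,1],
  [0,0,0,0,-1],
  [0,0,0,0,-1],
  [0,0,0,0,-1],
  [0,0,0,0,-1],
  [0,0,0,0,-1],
  [0,0,0,0,-1],
  [0,0,0,0,-1],
], force=20)

```text
t: 47.7
eef_pos: [0.6201, -0.0386, 0.0558]
tool_rot: [-0.0, 0.737, 0.676, -0.001]
contact_force: [-7.2, -0.2, 9.8]
gripper_width: 0.201
grasp_force: 21.8
```

```bash
python3 -c "
from m import *
p,r=where()
print(toD(onz('top',274.4,166.6,.076))*1e3)
d=toD(p)-np.array([-.055,-.07]); print(d)
a=np.linspace(np.pi/2+1.6,np.pi/2,16); p=np.array([-.055,-.07])+.165*np.c_[np.cos(a),np.sin(a)]; print(np.round(np.diff(p,axis=0)*[100,-100],2).tolist())"
```

```text
t 47.7 p [ 0.6201 -0.0386  0.0558] F [-7.2 -0.2  9.8] w 0.201 g 21.840357184410095 
R [[0.087, 0.996, -0.001], [0.996, -0.087, -0.001], [-0.001, -0.001, -1.0]]
D mm [-220.1  -75. ] z 55.8 tooly angle -5.01
[-219.52944957  -71.11464305]
[-0.16507917 -0.00498516]
[[0.04, -1.76], [0.23, -1.74], [0.41, -1.71], [0.59, -1.66], [0.77, -1.58], [0.93, -1.49], [1.08, -1.39], [1.23, -1.26], [1.35, -1.12], [1.47, -0.97], [1.56, -0.81], [1.64, -0.64], [1.7, -0.46], [1.74, -0.28], [1.76, -0.09]]
```

>>> carry_out([
  [0.05,-1.75,0,0,-1],
  [0.25,-1.75,0,0,-1],
  [0.4,-1.7,0,0,-1],
  [0.6,-1.65,0,0,-1],
  [0.75,-1.6,0,0,-1],
  [0.95,-1.5,0,0,-1],
  [1.1,-1.4,0,0,-1],
  [1.2,-1.25,0,0,-1],
  [1.35,-1.1,0,0,-1],
  [1.45,-0.95,0,0,-1],
])

```text
t: 48.7
eef_pos: [0.483, 0.0548, 0.0556]
tool_rot: [0.001, 0.738, 0.675, 0.001]
contact_force: [2.8, -1.9, 1.4]
gripper_width: 0.2
grasp_force: 21.5
```

>>> carry_out([
  [1.55,-0.8,0,0,-1],
  [1.65,-0.65,0,0,-1],
  [1.7,-0.45,0,0,-1],
  [1.75,-0.3,0,0,-1],
  [1.75,-0.1,0,0,-1],
  [0,0,0,0,-1],
  [0,0,0,0,-1],
])

```text
t: 49.4
eef_pos: [0.4661, 0.1416, 0.0554]
tool_rot: [0.0, 0.737, 0.676, 0.0]
contact_force: [-6.0, 1.6, 12.2]
gripper_width: 0.197
grasp_force: 22.2
```

```bash
python3 -c "
from m import *
where()"
```

```text
t 49.4 p [0.4661 0.1416 0.0554] F [-6.   1.6 12.2] w 0.197 g 22.22727119922638 
R [[0.085, 0.996, 0.0], [0.996, -0.085, 0.0], [0.0, 0.0, -1.0]]
D mm [-54.2  94.4] z 55.4 tooly angle -4.9
```

>>> carry_out([
  [0,0,0,0,0],
  [0,0,0,0,1],
  [0,0,0,0,1],
  [0,0,0,0,1],
  [0,0,-3,0,1],
  [0,0,-4,0,1],
  [0,-3,-4,0,1],
  [3,-2,-2,0,1],
  [4.5,0,0,0,1],
  [4.5,0,0,0,1],
  [4.5,0,0,0,1],
  [0,0,0,0,1],
])

```text
t: 50.6
eef_pos: [0.43, 0.3164, 0.1852]
tool_rot: [-0.002, 0.735, 0.678, 0.002]
contact_force: [-0.5, -0.2, -0.6]
gripper_width: 1.001
grasp_force: 0.0
```

```bash
python3 -c "
from sh import *
im=snap('top');np.save('t5.npy',im); im2=snap('side');np.save('s5.npy',im2)
a=cv2.resize(im[155:245,210:380,::-1],(794,420),interpolation=cv2.INTER_CUBIC)
cv2.imwrite('pics/c10.png',a)
b=cv2.resize(im2[115:325,180:330,::-1],None,fx=2.85,fy=2.85,interpolation=cv2.INTER_CUBIC);cv2.imwrite('pics/c11.png',b)"
```

```text
(no output)
```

View pics/c10.png

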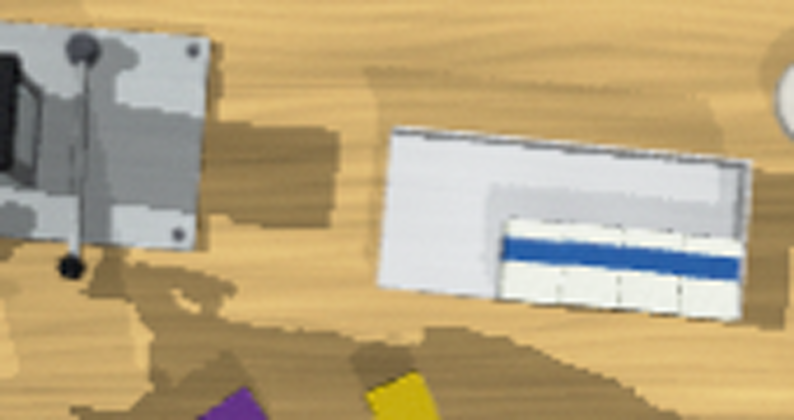

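View pics/c11.png

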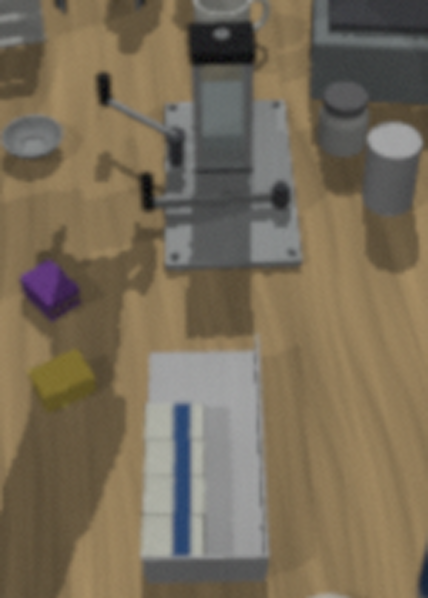

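The row of four is tight against the end panel and the bar is across the outlet. Next I'll measure flushness along the front edge, and the bar angle.

```bash
python3 -c "
from sh import *
im=np.load('t5.npy').astype(float)
f=im[...,0]-im[...,2]
def edge(n,f,y,z):
    xs=np.arange(-.012,.012,.0002); q=proj(n,np.c_[fromS(np.c_[xs,np.full(len(xs),y)]),np.full(len(xs),z)]).astype(np.float32)
    v=cv2.remap(f.astype(np.float32),q[:,0][None],q[:,1][None],1)[0]
    h=(v[:8].mean()+v[-8:].mean())/2; return xs[np.argmax(v<h)]*1e3
for y in [.006,.015,.022,.03,.04,.05,.06,.066,.08,.095,.105,.11,.12,.14,.15,.16,.17]: print('carton',y,edge('top',f,y,.052).round(1))
for y in [.19,.2,.21,.22,.23,.24,.25,.26]: print('deck',y,edge('top',f,y,.022).round(1))
g=np.load('s5.npy').astype(float);g=g[...,0]-g[...,2]
print('side c',[edge('side',g,y,.052).round(1) for y in(.01,.022,.035,.055,.066,.08,.1,.11,.12,.145,.155,.165)])
print('side d',[edge('side',g,y,.022).round(1) for y in(.19,.2,.21,.22,.23,.24,.25)])
w=onz('top',210+(71)/4.67,155+(267)/4.67,.076);d=toD(w)-[-.055,-.07];print('bar',toD(w),np.arctan2(d[1],d[0])-np.pi/2)
"
```

```text
carton 0.006 -1.6
carton 0.015 -1.4
carton 0.022 -0.8
carton 0.03 -1.2
carton 0.04 -0.6
carton 0.05 -0.8
carton 0.06 -0.2
carton 0.066 -0.4
carton 0.08 -0.6
carton 0.095 -0.6
carton 0.105 -0.8
carton 0.11 -0.8
carton 0.12 -1.4
carton 0.14 -1.8
carton 0.15 -1.8
carton 0.16 -1.0
carton 0.17 -1.2
deck 0.19 0.0
deck 0.2 -0.2
deck 0.21 0.4
deck 0.22 0.6
deck 0.23 0.2
deck 0.24 1.0
deck 0.25 1.0
deck 0.26 0.6
side c [np.float64(0.0), np.float64(-0.2), np.float64(0.0), np.float64(0.2), np.float64(0.0), np.float64(0.6), np.float64(1.0), np.float64(1.0), np.float64(1.0), np.float64(0.2), np.float64(0.2), np.float64(0.2)]
side d [np.float64(-2.2), np.float64(-0.2), np.float64(0.8), np.float64(0.8), np.float64(0.8), np.float64(1.0), np.float64(0.8)]
bar [-0.06379952  0.09675834] 0.05271919815779946
```

The row is flush within about 1 mm. The bar reads 0.05 rad, so I'll nudge it to straight with shut fingers.

>>> carry_out([
  [-4.5,0,0,0,-1],
  [-4.5,0,0,0,-1],
  [-4.5,0,0,0,-1],
  [-4.5,1.5,0,0,-1],
  [-4.3,2.5,0,0,-1],
  [0,1,0,0,-1],
  [0,0,2,0,-1],
  [0,0,2,0,-1],
  [0,0,0,0,-1],
])

```text
t: 51.6
eef_pos: [0.4595, 0.0809, 0.1422]
tool_rot: [-0.001, 0.738, 0.675, -0.002]
contact_force: [-0.6, 0.0, 0.5]
gripper_width: 0.001
grasp_force: 0.0
```

```bash
python3 -c "
from m import *
go(fromD([-.105,.094]),-5.1,.05)
im=np.load('t5.npy'); g=im.sum(2)
u,v=proj('top',[*fromD([-.06,.095]),.076])[0]; x0,y0=int(u)-8,int(v)-8
m=(g[y0:y0+17,x0:x0+17]<130); ys,xs=np.nonzero(m); c=(xs.mean()+x0,ys.mean()+y0); w=onz('top',*c,.074); print(m.sum(),c,'post D',toD(w)*1e3)"
```

```text
t 51.6 p [0.4595 0.0809 0.1422] F [-0.6  0.   0.5] w 0.001 g 0.0 
R [[0.089, 0.996, -0.005], [0.996, -0.089, -0.001], [-0.002, -0.005, -1.0]]
D mm [-115.3   95.6] z 142.2 tooly angle -5.12
go [1.05 0.2  9.22] turn -0.02
17 (np.float64(224.76470588235293), np.float64(212.0)) post D [-62.09800347  96.23539859]
```

>>> carry_out([
  [1,0.2,3,0,-1],
  [0,0,3,0,-1],
  [0,0,3,0,-1],
  [0,0,0,0,-1],
  [0.8,0,0,0,-1],
  [0.8,0,0,0,-1],
  [0.5,0,0,0,-1],
  [0.5,0,0,0,-1],
  [0,0,0,0,-1],
])

```text
t: 52.5
eef_pos: [0.4672, 0.1196, 0.0551]
tool_rot: [0.0, 0.737, 0.676, 0.001]
contact_force: [-0.2, 0.4, 0.2]
gripper_width: 0.001
grasp_force: 0.0
```

```bash
python3 -c "
from m import *
where()"
```

```text
t 52.5 p [0.4672 0.1196 0.0551] F [-0.2  0.4  0.2] w 0.001 g 0.0 
R [[0.086, 0.996, 0.001], [0.996, -0.086, 0.001], [0.001, 0.001, -1.0]]
D mm [-76.   91.3] z 55.1 tooly angle -4.94
```

>>> carry_out([
  [-1,0,0,0,-1],
  [-1,0,0,0,-1],
  [0,0,-4,0,-1],
  [0,0,-4,0,-1],
  [0,0,-4,0,-1],
  [4.5,-3,-1,0,-1],
  [4.5,-2,0,0,-1],
  [4.5,0,0,0,-1],
  [4.5,0,0,0,-1],
  [4.5,0,0,0,-1],
  [0,0,0,0,-1],
])

```text
t: 53.6
eef_pos: [0.4361, 0.3285, 0.1839]
tool_rot: [-0.002, 0.735, 0.678, 0.002]
contact_force: [-0.6, -0.4, 0.4]
gripper_width: -0.003
grasp_force: 0.0
```

```bash
python3 -c "
from sh import *
im=snap('top'); g=im.astype(int).sum(2)
u,v=proj('top',[*fromD([-.058,.095]),.076])[0]; x0,y0=int(u)-8,int(v)-8
m=(g[y0:y0+17,x0:x0+17]<130); ys,xs=np.nonzero(m); c=(xs.mean()+x0,ys.mean()+y0); w=onz('top',*c,.074); print(m.sum(),'post D',toD(w)*1e3); where()
d=np.abs(im.astype(int)-np.load('t5.npy')).max(2)[195:235,310:375]; print('shelf change',(d>40).sum())
cv2.imwrite('pics/c12.png',cv2.resize(im[:,:,::-1],(800,600)))"
```

```text
15 post D [-55.35710313  96.05689223]
t 53.65 p [0.4364 0.3249 0.1832] F [ 0.2 -0.7 -0.3] w -0.003 g 0.0 
R [[0.083, 0.997, -0.001], [0.997, -0.083, 0.001], [0.001, -0.001, -1.0]]
D mm [125.7 140.2] z 183.2 tooly angle -4.78
shelf change 9
```

View pics/c12.png

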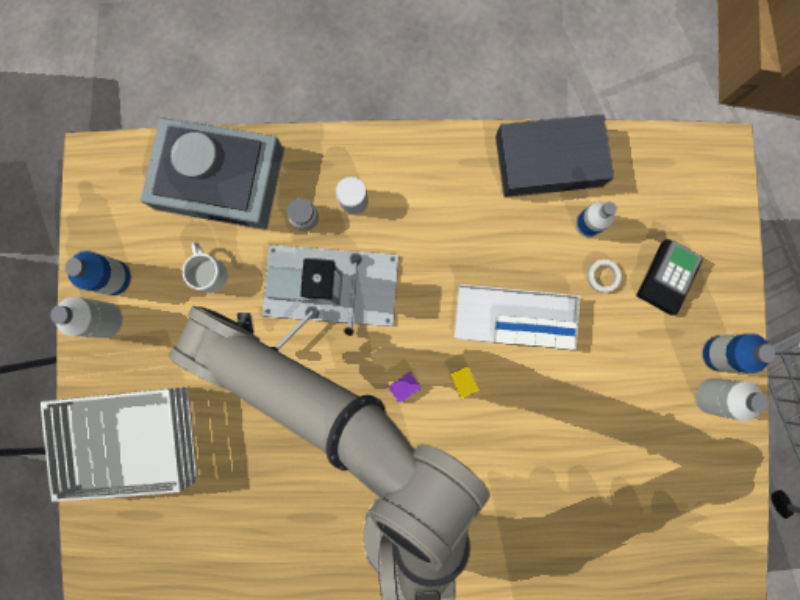

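The bar post now reads straight across (D x -55 mm, close to 0 rad). The row is intact at (536,332), the column is empty and the other objects stand where they were. The arm touches nothing.

```bash
python3 -c "
from station import bot
print(bot.hand_in())"
```

```text
the job is handed in; nothing more can be done
None
```

The job is handed in: the dispenser's three cartons and the one loose carton lie in a tight row against the end panel, flush with the front edge to about 1 mm, the column is empty, and the locking bar is back straight across the outlet.

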